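Strip the nozzle-bar holder for washing

TASK

Strip the nozzle-bar holder for washing. First put the white spare nozzle, which is in the way of the clamping lever, upright on the round cork mat; then squeeze the two black tabs together to unclip the green cover and lay the cover in the grey wash tray. Now open the clamp fully by turning its lever counter-clockwise (seen from above) again and again, each time lifting the lever off its serrations to swing it back, and finally put every blue nozzle bar that is there into the wash tray, leaving the timer and the marker where they are.

Things in the scene. Friction and masses are not known exactly. Their poses are not given: they have to be found in the camera images.
- nozzle_centre (a point): centre (26 mm up) of the white plastic spare nozzle: a cone on a wide round collar, 48 mm in diameter at the foot, 52 mm high, 0.03 to 0.06 kg; it stands on the table in the path of the lever's knob. z axis = up through the tip. Take it from above round the collar, fingertips close to the table.
- mat: round cork mat, 150 mm in diameter, 4 mm thick, fixed, lying flat on the table to one side of the holder; origin at the centre of its underside
- wash_tray_in (a point): centre of the inner floor (5 mm above the table) of the grey open wash tray, fixed, to the other side of the holder; outside 220 mm along its x, 240 mm along its y, walls 36 mm high and 5 mm thick
- holder: nozzle-bar holder, fixed: aluminium plate 215 (x) by 196 (y) by 12 mm, origin under it, x away from the robot at yaw 0. Rear: three bays at y = 56, 0, -56 mm, walls up to 37 mm. Before them a steel jaw, lip 44 to 51 mm above the table, over the front 14 to 16 mm of the bars; it draws back toward -x. Foremost: spindle, lever, and two posts 66 mm high, 92 mm apart over their outer faces in y.
- spindle_axis (a point): point on the vertical axis of the clamp spindle and lever, at x = -85 mm, y = 0 of the holder, 50 mm above the table
- spindle (a joint): clamp spindle angle (rad), positive counter-clockwise from above: up to 0.1 = shut, fully open beyond 4.0, end stop 4.4; the jaw draws back 5.5 mm per rad. It stays where left. While the lever is down it turns with the lever, both ways, through 10 round serrations 0.63 rad apart with 0.16 rad of play; about 3 N at the knob turns it.
- lever (a joint): angle of the black clamping lever (rad), -0.8 to 0.8 (stops), positive counter-clockwise seen from above; at 0 it points along the holder's -x (to the robot), at positive angles toward the holder's -y
- lever_lift (a joint): lift of the lever (m): 0 = down in the serrations, over 0.006 = swings free of the spindle, 0.014 = top stop. A spring pushes it down; 5 to 7 N lift it at the knob. Let down on top of a tooth it stays 1 to 4 mm up and drops in when turned on by up to 0.6 rad. With the cover on it cannot be lifted clear.
- lever_knob (a point): middle of the upright grey knob at the end of the down-cranked lever, 85 mm from the spindle axis, 58 mm above the table when down: round, 20 to 22 mm thick, flared to 28 mm at its top 21 mm above this point; the black lever end lies from 20 to 38 mm below it. Pinch it from above, closing along any level direction.
- cover_grip (a point): grip point of the loose green clip-on cover (0.11 kg), midway between its two black tabs, 20 mm above its plate (60 x 92 y 6 mm). Tabs: along the cover's y, 44 mm over outer faces, 24 mm wide, rising 36 mm above the plate. Squeezed to 30 mm (spring 2 to 5 N each) their hooks, down to 22 mm under the plate, clear the ledges: lift straight up 30 mm. Carry it by the tabs.
- bar_0_centre (a point): centre of a blue nozzle bar (two or three; None if absent), 0.13 kg: body 80 (x) by 46 (y) by 30 mm, with a grip rib on top 44 (x) by 16 (y) by 20 mm; 50 mm high in all, this point 25 mm above its underside. In its bay its underside is 12 mm above the table, long side along the holder's x. Take it by the rib from above, closing along its y, once the jaw is back.
- bar_1_centre (a point): centre of a blue nozzle bar (two or three; None if absent), 0.13 kg: body 80 (x) by 46 (y) by 30 mm, with a grip rib on top 44 (x) by 16 (y) by 20 mm; 50 mm high in all, this point 25 mm above its underside. In its bay its underside is 12 mm above the table, long side along the holder's x. Take it by the rib from above, closing along its y, once the jaw is back.
- bar_2_centre (a point): centre of a blue nozzle bar (two or three; None if absent), 0.13 kg: body 80 (x) by 46 (y) by 30 mm, with a grip rib on top 44 (x) by 16 (y) by 20 mm; 50 mm high in all, this point 25 mm above its underside. In its bay its underside is 12 mm above the table, long side along the holder's x. Take it by the rib from above, closing along its y, once the jaw is back.
- timer: bystander: white kitchen timer, 70 by 64 by 19 mm; origin under its centre
- marker: bystander: black and white felt marker lying flat, 17 by 142 by 17 mm; origin under its centre

How it is judged:
By the outcome, as a careful person would: the job done as asked, in the order asked, and still so for the second after the job is handed in, with the robot touching nothing.
Of bar_0, bar_1, bar_2 only 2 to 3 are there at a start; the rules pass over those that are not, and their reading is None.
At some moment in a run one of spare_nozzle may be knocked a few centimetres aside while the robot is not near it.
Once in a run the grip may slacken for a moment while it holds something.
It also fails if it takes over 208 s, if anything falls off the work surface, if the arm or the gripper's body presses on something with over 40 N, if the wrist force passes 120 N, or if a joint passes its speed limit or range.

ROBOT

A 6-joint arm with a two-finger parallel gripper is mounted at the origin on a cart in front of the work surface, level with it; the furniture and walls round the work are solid. World frame = base frame: x ahead of the robot, y to its left, z up, the work surface at z = 0. Lengths are in m, angles in rad, forces in N, time in s.
With the tool pointing down it reaches from about 0.25 to 0.725 m from the base axis. Payload 9.7 kg.
Tool frame: the origin (TCP) lies on the centre line of the jaws, within the pads' length; the fingertips stand 17 mm ahead of it and the grasp point (between the pads) lies 2 mm behind it (env.finger_overhang is the z of the fingertips in the tool frame, in m); z points along the fingers, y is the direction in which the jaws open and shut (so a half turn about z gives the same grasp; the last joint's range is limited). The gripper opens to 85 mm and grips with 20 to 120 N. Pads are 22 mm wide; open, the fingers measure 114 mm over their backs; the gripper's body (76 mm by 85 mm) begins 54 mm behind the grasp point. The pads swing forward as they close: fully open they stand 13 mm farther back than shut.
Start: joints at [1.329, 0.087, 0.176, 1.66, 0, 1.571], TCP at [0.132, 0.534, 0.248] pointing down, gripper open.
Joint ranges: [-3.13, 3.13], [-0.85, 1.81], [-1.15, 1.24], [-2.2, 2.28], [-1.44, 1.52], [-3.14, 3.14]. Speed limits (rad/s): [2.22, 2.22, 2.57, 3.14, 3.14, 3.14].

INTERFACE

Orientations are given as a unit quaternion [x, y, z, w].
In Python, from workcell import env gives the robot as it stands.
- The arm moves only by the tool step_arm, never from a script. Its argument "motion" is a list of rows, each a list of 3 entries, a list of its own where there are three numbers: the shift along the tool's x, y, z in units of 30 mm (1.0 is 30 mm), then the turn about the tool's z in degrees, then the closure in counts, from 0 (fully open) to 255 (shut). A call has exactly 10 rows; each row is the pose to reach, as a shift and turn from the pose commanded when the call began, along the tool's axes at that moment; what a row does not reach only later rows make up. A row lasts 1/10 s, in which the tool goes at most 50 mm and 8.59 degrees, less where a joint would pass 70% of its speed; a pose out of reach is approached as far as the arm can. A call with a gripper value outside its range is refused whole. The fingers move at their own pace and stop on an object; "force" is the grip in N (left out, the last holds). Time passes only in rows, so rows that repeat a pose let the fingers close, or fill a call up. It gives the time, the measured TCP pose, the force and the opening at its end, in the units of the state.
- env.read_state(): the state, without advancing time (a new reading comes with each control period).
- env.camera(name): name is "scene" or "top"; returns a dict with "img" (384x512x3 uint8, blue, green, red), "z_map" (384x512 float32, m along the optical axis (not along the pixel's ray), 0 where there is no reading), "vertical_fov" (degrees; the focal length in pixels is half the picture's height over the tangent of half this angle, whatever the lens; pixels are square), "cx", "cy" (the principal point, pixels), "dist" ([k1, k2, p1, p2, k3] as OpenCV has them; the pictures are not rectified), "eye" and "rotation" of the camera in the world. Camera axes: x right, y down, z forward; pixel columns grow to the right and rows downward; lengths in m; the calibration is good to about 2 mm. A picture is of the moment at which its call begins.
- env.finish_job(): hands the job in, once; it reports no verdict.
Trained networks look in a picture, given as the dict that the camera call returned (one of the last four; its "shot" number tells which), for a name from the list of things; names that differ only in an ending like _2 or _b are one class to them, and where a whole thing is asked for, a point or a joint stands for the part that bears it (a point fixed in the world has none). Each returns a list of dicts, best first, with "confidence" (0 to 1); they miss things now and then, are a little off and sometimes report something else, mostly with a low value. They report only what shows in the picture. A call takes as long as a camera call.
- env.regions_of(picture, name): "mask" (384x512 bool, what is visible of it) and "box" ([centre column, centre row, width, height] in pixels, round what is visible of it).
The state is a dict: "clock": time; "joint_pos": joint angles; "joint_velocities": joint speeds; "effort": joint torques, N m; "tool_pos": TCP position; "ee_rot": TCP orientation; "ft_force": force on the tool from outside, world axes, zero at the start; "moment": the same for the moment, N m; "grip_width": finger opening in m.
Only numpy, scipy, OpenCV 4.12 (cv2) and the standard library are available. Lean on these libraries where they do the work, as an engineer would, in place of code of your own. Each camera call takes 0.05 s, during which the arm holds its last target. There are 200 camera calls.

## Working session

There is one attempt and no reset: what is moved stays moved. The work goes in short steps, Python scripts to look and compute and a tool call to move; the robot and the scene stay as the last step left them, time stands still between calls to the robot, and variables do not carry over. Pictures are saved under pics/ and viewed, about 12 in all and at most 16, crops included, and the job is handed in when it is done.

Besides the shell and the picture viewer there is one more tool, called after "Emit:" in YAML: its name, and indented under it one key for each argument. step_arm: Moves the arm, as the interface text tells. Its arguments: {"type":"object","properties":{"motion":{"type":"array"},"force":{"type":"number"}},"required":["motion"]}

```bash
mkdir -p pics; ls
cat > h.py <<'E'
import numpy as np, cv2, sys
from workcell import env
def cam(name):
    c=env.camera(name); return c
def K(c):
    f=c["img"].shape[0]/2/np.tan(np.radians(c["vertical_fov"])/2)
    return np.array([[f,0,c["cx"]],[0,f,c["cy"]],[0,0,1.]])
def world(c,uv,z):
    "pixels (N,2), z along the axis (N,) -> world"
    p=cv2.undistortPoints(np.float64(uv).reshape(-1,1,2),K(c),np.float64(c["dist"])).reshape(-1,2)
    P=np.c_[p,np.ones(len(p))]*np.float64(z)[:,None]
    return P@np.array(c["rotation"]).T+np.array(c["eye"])
def cloud(c):
    h,w=c["z_map"].shape
    u,v=np.meshgrid(np.arange(w),np.arange(h))
    return world(c,np.c_[u.ravel(),v.ravel()],c["z_map"].ravel()).reshape(h,w,3)
def pix(c,P):
    R=np.array(c["rotation"]).T; t=-R@np.array(c["eye"])
    return cv2.projectPoints(np.float64(P).reshape(-1,1,3),cv2.Rodrigues(R)[0],t,K(c),np.float64(c["dist"]))[0].reshape(-1,2)
def st():
    s=env.read_state(); print({k:np.round(s[k],4).tolist() for k in ("clock","tool_pos","ee_rot","ft_force","grip_width","joint_pos")}); return s
E
python3 - <<'E'
from h import *
st(); print(env.finger_overhang)
a=cam("top"); b=cam("scene")
print(np.array(a["rotation"]),a["eye"],b["eye"],a["vertical_fov"])
np.savez("/tmp/t0.npz",pc=cloud(a),img=a["img"])
cv2.imwrite("pics/a.png",cv2.resize(a["img"],(800,600))); cv2.imwrite("pics/b.png",cv2.resize(b["img"],(800,600)))
for n,c in (("top",a),("scene",b)):
  pc=cloud(c)
  for k in ["nozzle_centre","mat","wash_tray_in","holder","lever_knob","cover_grip","bar_0_centre","timer","marker"]:
    for r in env.regions_of(c,k)[:4]:
        m=r["mask"]&(c["z_map"]>0); p=pc[m]
        if len(p): print(n,k,round(r["confidence"],2),np.round(r["box"]).tolist(),len(p),"med",np.round(np.median(p,0),3),"lo",np.round(np.percentile(p,2,axis=0),3),"hi",np.round(np.percentile(p,98,axis=0),3))
E
```

```text
pics
{'clock': 0.0, 'tool_pos': [0.1316, 0.5338, 0.2476], 'ee_rot': [0.1206, 0.9927, -0.0006, -0.0001], 'ft_force': [0.8424, -0.0989, 0.3424], 'grip_width': 0.0858, 'joint_pos': [1.329, 0.0874, 0.1751, 1.6598, 0.0, 1.5708]}
0.017
[-0.70194505  0.70676135 -0.07260308  0.04990334] [0.45307476 0.01184608 1.13602598] [ 0.00084561 -0.45852755  0.64696217] 52.68534137399844Traceback (most recent call last):
  File "<stdin>", line 5, in <module>
  File "h.py", line 16, in cloud
    return world(c,np.c_[u.ravel(),v.ravel()],c["z_map"].ravel()).reshape(h,w,3)
           ~~~~~^^^^^^^^^^^^^^^^^^^^^^^^^^^^^^^^^^^^^^^^^^^^^^^^^
  File "h.py", line 12, in world
    return P@np.array(c["rotation"]).T+np.array(c["eye"])
           ~^~~~~~~~~~~~~~~~~~~~~~~~~~
ValueError: matmul: Input operand 1 has a mismatch in its core dimension 0, with gufunc signature (n?,k),(k,m?)->(n?,m?) (size 4 is different from 3)
```

Rotation is a quaternion.

```bash
sed -i 's/np.array(c\["rotation"\])/Rotation.from_quat(c["rotation"]).as_matrix()/; 1a from scipy.spatial.transform import Rotation' h.py
cat > look.py <<'E'
from h import *
def look(c,names,n=3):
  pc=cloud(c)
  for k in names:
    for r in env.regions_of(c,k)[:n]:
        m=r["mask"]&(c["z_map"]>0); p=pc[m]
        if len(p): print(k,round(r["confidence"],2),np.round(r["box"]).tolist(),len(p),"med",np.round(np.median(p,0),3),"lo",np.round(np.percentile(p,2,axis=0),3),"hi",np.round(np.percentile(p,98,axis=0),3))
E
python3 - <<'E'
from look import *
a=cam("top"); b=cam("scene")
cv2.imwrite("pics/a.png",cv2.resize(a["img"],(800,600))); cv2.imwrite("pics/b.png",cv2.resize(b["img"],(800,600)))
for c in (a,b):
  print("--"); look(c,["nozzle_centre","mat","wash_tray_in","holder","lever_knob","cover_grip","bar_0_centre","timer","marker"])
E
```

```text
--
nozzle_centre 0.67 [254.0, 266.0, 14.0, 14.0] 205 med [ 0.458 -0.005  0.026] lo [ 0.436 -0.028 -0.   ] hi [0.478 0.015 0.055]
mat 0.59 [363.0, 247.0, 49.0, 51.0] 1996 med [ 0.505 -0.336  0.005] lo [ 0.44  -0.404  0.001] hi [ 0.574 -0.269  0.009]
wash_tray_in 0.92 [129.0, 245.0, 89.0, 77.0] 6752 med [0.509 0.344 0.006] lo [0.403 0.22  0.001] hi [0.616 0.455 0.037]
holder 0.68 [245.0, 208.0, 73.0, 87.0] 2983 med [0.625 0.011 0.017] lo [ 0.515 -0.089  0.008] hi [0.742 0.114 0.073]
cover_grip 0.65 [239.0, 225.0, 37.0, 31.0] 726 med [0.564 0.028 0.073] lo [ 0.534 -0.016  0.068] hi [0.598 0.072 0.108]
cover_grip 0.56 [244.0, 206.0, 76.0, 92.0] 2816 med [0.623 0.017 0.017] lo [ 0.512 -0.085  0.008] hi [0.744 0.113 0.076]
bar_0_centre 0.7 [316.0, 164.0, 48.0, 17.0] 266 med [ 0.752 -0.199  0.016] lo [ 0.734 -0.265  0.   ] hi [ 0.771 -0.132  0.021]
bar_0_centre 0.66 [230.0, 177.0, 19.0, 27.0] 355 med [0.705 0.055 0.044] lo [0.675 0.032 0.026] hi [0.737 0.08  0.065]
timer 0.85 [261.0, 151.0, 25.0, 30.0] 446 med [ 0.799 -0.04   0.02 ] lo [ 0.765 -0.073  0.013] hi [ 0.835 -0.007  0.024]
marker
[... 973 characters left out ...]
0.85 [216.0, 204.0, 36.0, 27.0] 390 med [0.514 0.081 0.041] lo [ 0.495  0.027 -0.001] hi [0.585 0.158 0.079]
cover_grip 0.72 [234.0, 195.0, 39.0, 30.0] 611 med [0.558 0.017 0.072] lo [ 0.532 -0.019  0.033] hi [0.63  0.074 0.106]
bar_0_centre 0.47 [261.0, 179.0, 23.0, 16.0] 197 med [0.696 0.051 0.045] lo [0.667 0.033 0.034] hi [0.728 0.067 0.063]
timer 0.63 [306.0, 183.0, 28.0, 17.0] 325 med [ 0.791 -0.044  0.018] lo [ 0.762 -0.075  0.004] hi [ 0.828 -0.007  0.02 ]
timer 0.34 [234.0, 216.0, 10.0, 5.0] 43 med [0.547 0.017 0.028] lo [0.543 0.008 0.021] hi [0.557 0.036 0.034]
marker 0.78 [346.0, 213.0, 50.0, 19.0] 318 med [ 0.748 -0.196  0.013] lo [ 0.731 -0.261 -0.   ] hi [ 0.774 -0.132  0.018]
```

View pics/a.png

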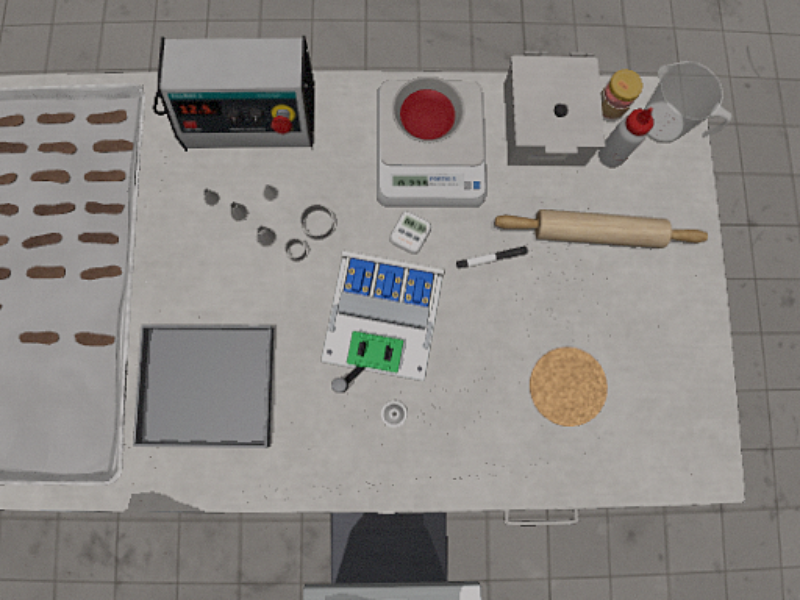

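View pics/b.png

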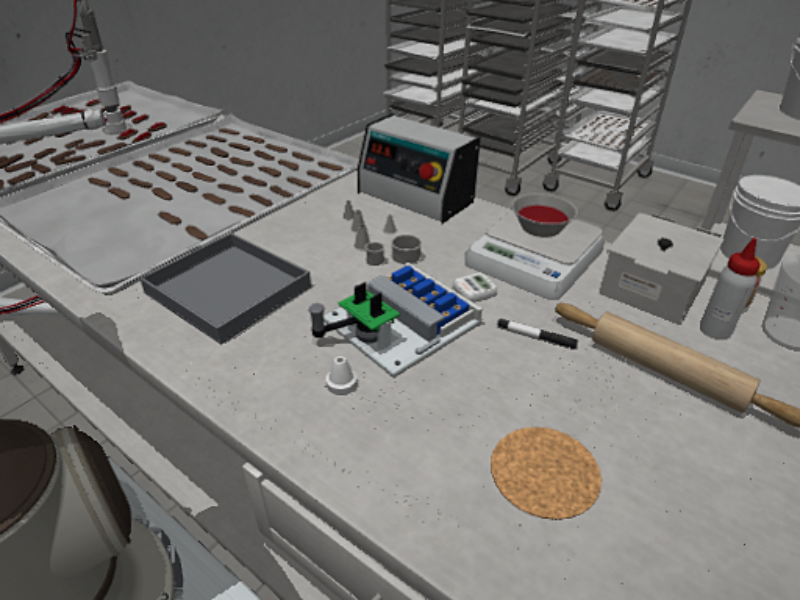

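```bash
cat > rect.py <<'E'
from h import *
def rectify(c,x0,x1,y0,y1,z,s=0.0005):
    "image: up=+x, left=+y"
    xs=np.arange(x1,x0,-s); ys=np.arange(y1,y0,-s)
    Y,X=np.meshgrid(ys,xs)
    p=pix(c,np.c_[X.ravel(),Y.ravel(),np.full(X.size,z)]).reshape(*X.shape,2).astype(np.float32)
    return cv2.remap(c["img"],p[...,0],p[...,1],cv2.INTER_CUBIC)
E
python3 - <<'E'
from rect import *
a=cam("top"); b=cam("scene")
x0,x1,y0,y1=.42,.76,-.14,.16
A=rectify(a,x0,x1,y0,y1,.012,.0008);B=rectify(a,x0,x1,y0,y1,.072,.0008)
for im in (A,B):
  for i in range(0,300,50):
    cv2.putText(im,f"{y1-i/1000:.2f}",(int(i/.8),10),0,.3,(0,0,255)); cv2.line(im,(int(i/.8),12),(int(i/.8),18),(0,0,255))
  for i in range(0,340,40):
    cv2.putText(im,f"{x1-i/1000:.2f}",(0,int(i/.8)+4),0,.3,(0,0,255))
cv2.imwrite("pics/c.png",np.hstack([A,B])); print(A.shape)
for n,c in (("top",a),("scene",b)):
  R=rectify(c,.42,.76,-.14,.16,.072); g=(R[...,1].astype(int)-np.maximum(R[...,0],R[...,2])>40).astype(np.uint8)
  cs=max(cv2.findContours(g,0,2)[0],key=cv2.contourArea); (u,v),(w,h),an=cv2.minAreaRect(cs); print(n,"green c",.76-v*.0005,.16-u*.0005,w*.5,h*.5,an)
  pc=cloud(c); z=pc[...,2]
  for lo,hi in ((.008,.016),):
    m=((z>lo)&(z<hi)&(pc[...,0]>.48)&(pc[...,0]<.75)&(abs(pc[...,1])<.15)).astype(np.uint8); l=cv2.connectedComponentsWithStats(m)
    k=1+np.argmax(l[2][1:,4]); q=np.float32(pc[l[1]==k][:,:2]*1000); print(n,cv2.minAreaRect(q),len(q))
E
```

```text
(425, 376, 3)
top green c 0.5647581481933593 0.02671685791015624 91.4937744140625 59.97908020019531 10.400552749633789
top ((632.8721923828125, 13.609542846679688), (195.9750213623047, 200.68984985351562), 79.11371612548828) 1430
scene green c 0.5610950317382812 0.025199356079101565 94.90010070800781 61.804622650146484 10.954063415527344
scene ((631.242919921875, -9.345458984375), (150.39781188964844, 208.94805908203125), 79.74144744873047) 989
```

View pics/c.png

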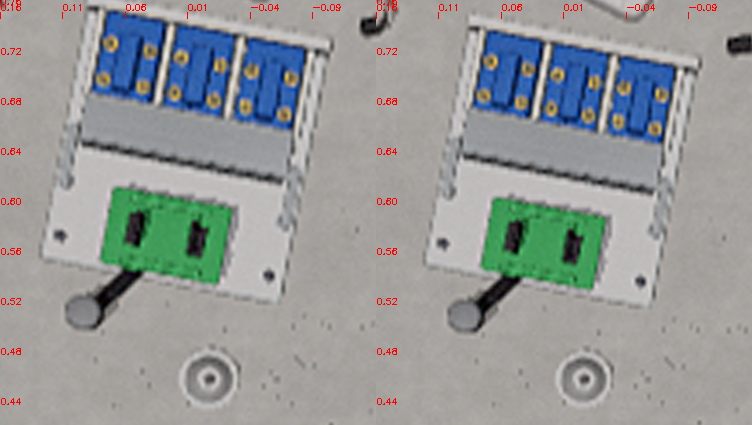

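```bash
cat > go.py <<'E'
"python3 go.py x y z yawdeg(of tool y) ... : shift in units and turn in degrees from the measured pose"
from h import *
s=st(); R=Rotation.from_quat(s["ee_rot"]).as_matrix(); yaw=np.degrees(np.arctan2(R[1,1],R[0,1])); print("yaw",round(yaw,2),"tilt",np.round(R[:,2],3))
a=np.array(sys.argv[1:],float).reshape(-1,4)
for r in a: print(r,"->",np.round(R.T@(r[:3]-s["tool_pos"])/.03,2),"turn",round(-((r[3]-yaw+180)%360-180),1))
E
python3 go.py .456 -.007 .12 90
```

```text
{'clock': 1.2, 'tool_pos': [0.1317, 0.534, 0.2483], 'ee_rot': [0.1206, 0.9927, 0.0, 0.0], 'ft_force': [-0.7501, 0.4841, -0.2036], 'grip_width': 0.0857, 'joint_pos': [1.329, 0.0869, 0.1759, 1.6598, -0.0, 1.5708]}
yaw 76.15 tilt [ 0.  0. -1.]
[ 4.56e-01 -7.00e-03  1.20e-01  9.00e+01] -> [-14.81 -14.92   4.28] turn -13.9
```

Emit:
step_arm:
  motion:
    - [[-14.8, -14.9, 3.0], -14, 0]
    - [[-14.8, -14.9, 3.0], -14, 0]
    - [[-14.8, -14.9, 3.0], -14, 0]
    - [[-14.8, -14.9, 3.0], -14, 0]
    - [[-14.8, -14.9, 3.0], -14, 0]
    - [[-14.8, -14.9, 3.0], -14, 0]
    - [[-14.8, -14.9, 3.0], -14, 0]
    - [[-14.8, -14.9, 3.0], -14, 0]
    - [[-14.8, -14.9, 3.0], -14, 0]
    - [[-14.8, -14.9, 3.0], -14, 0]
  force: 40

```text
clock: 2.2
tool_pos: [0.3869, 0.1076, 0.1777]
ee_rot: [-0.001, 1.0, 0.0, 0.001]
ft_force: [0.3, 1.6, -0.5]
grip_width: 0.0857
```

```bash
python3 go.py .456 -.007 .10 90
python3 - <<'E'
from look import *
look(cam("top"),["nozzle_centre"])
look(cam("scene"),["nozzle_centre"])
E
```

```text
{'clock': 2.2, 'tool_pos': [0.3869, 0.1076, 0.1777], 'ee_rot': [-0.0013, 1.0, 0.0002, 0.0006], 'ft_force': [0.2973, 1.5809, -0.4823], 'grip_width': 0.0857, 'joint_pos': [0.2711, -0.2854, -0.3032, 1.5517, 0.0001, 0.2685]}
yaw 90.15 tilt [ 0.001  0.    -1.   ]
[ 4.56e-01 -7.00e-03  1.00e-01  9.00e+01] -> [-2.29 -3.83  2.59] turn 0.1
nozzle_centre 0.76 [254.0, 262.0, 14.0, 15.0] 189 med [ 0.458 -0.007  0.03 ] lo [ 0.439 -0.028  0.001] hi [0.478 0.013 0.055]
nozzle_centre 0.58 [245.0, 206.0, 78.0, 93.0] 3139 med [0.624 0.014 0.017] lo [ 0.513 -0.089  0.009] hi [0.744 0.113 0.075]
nozzle_centre 0.88 [219.0, 242.0, 22.0, 21.0] 341 med [ 0.446 -0.017  0.021] lo [ 0.432 -0.03   0.001] hi [0.469 0.009 0.052]
nozzle_centre 0.58 [347.0, 214.0, 50.0, 19.0] 342 med [ 0.749 -0.2    0.012] lo [ 0.731 -0.263 -0.001] hi [ 0.779 -0.135  0.018]
nozzle_centre 0.44 [235.0, 196.0, 37.0, 30.0] 609 med [0.558 0.016 0.073] lo [ 0.532 -0.019  0.057] hi [0.596 0.074 0.107]
```

```bash
python3 go.py .456 -.007 .10 90
```

```text
{'clock': 2.4, 'tool_pos': [0.3865, 0.1083, 0.1775], 'ee_rot': [0.0006, 1.0, 0.0, -0.0002], 'ft_force': [0.1527, -0.0788, 0.0817], 'grip_width': 0.0855, 'joint_pos': [0.2731, -0.2842, -0.3026, 1.5528, 0.0002, 0.2743]}
yaw 89.93 tilt [-0.  0. -1.]
[ 4.56e-01 -7.00e-03  1.00e-01  9.00e+01] -> [-2.32 -3.84  2.58] turn -0.1
```

Emit:
step_arm:
  motion:
    - [[-0.8, -1.3, 0.9], 0, 0]
    - [[-1.6, -2.6, 1.8], 0, 0]
    - [[-2.3, -3.6, 2.4], 0, 0]
    - [[-2.32, -3.84, 2.6], 0, 0]
    - [[-2.32, -3.84, 3.3], 0, 0]
    - [[-2.32, -3.84, 4.0], 0, 0]
    - [[-2.32, -3.84, 4.7], 0, 0]
    - [[-2.32, -3.84, 5.15], 0, 0]
    - [[-2.32, -3.84, 5.25], 0, 0]
    - [[-2.32, -3.84, 5.25], 0, 0]
  force: 40

```text
clock: 3.4
tool_pos: [0.4561, -0.0047, 0.0204]
ee_rot: [-0.002, 1.0, 0.0, -0.0]
ft_force: [0.2, 0.1, 0.1]
grip_width: 0.085
```

Emit:
step_arm:
  motion:
    - [[0, 0, 0], 0, 255]
    - [[0, 0, 0], 0, 255]
    - [[0, 0, 0], 0, 255]
    - [[0, 0, 0], 0, 255]
    - [[0, 0, 0], 0, 255]
    - [[0, 0, 0], 0, 255]
    - [[0, 0, 0], 0, 255]
    - [[0, 0, 0], 0, 255]
    - [[0, 0, 0], 0, 255]
    - [[0, 0, 0], 0, 255]
  force: 40

```text
clock: 4.4
tool_pos: [0.4567, -0.0054, 0.0213]
ee_rot: [-0.001, 1.0, 0.0, 0.001]
ft_force: [-3.3, 1.4, 6.3]
grip_width: 0.0444
```

```bash
python3 go.py .455 -.007 .15 90 .502 -.337 .15 90 .502 -.337 .0245 90
```

```text
{'clock': 4.4, 'tool_pos': [0.4567, -0.0054, 0.0213], 'ee_rot': [-0.0012, 1.0, 0.0002, 0.0007], 'ft_force': [-3.2595, 1.4328, 6.3322], 'grip_width': 0.0444, 'joint_pos': [-0.0121, -0.1038, -0.4543, 1.2188, 0.0005, -0.0145]}
yaw 90.14 tilt [ 0.001  0.    -1.   ]
[ 4.55e-01 -7.00e-03  1.50e-01  9.00e+01] -> [ 0.05 -0.05 -4.29] turn 0.1
[ 0.502 -0.337  0.15  90.   ] -> [ -1.49 -11.05  -4.29] turn 0.1
[ 5.02e-01 -3.37e-01  2.45e-02  9.00e+01] -> [ -1.48 -11.06  -0.11] turn 0.1
```

Emit:
step_arm:
  motion:
    - [[0, 0, -0.3], 0, 255]
    - [[0, 0, -0.8], 0, 255]
    - [[0, 0, -1.5], 0, 255]
    - [[0, 0, -2.5], 0, 255]
    - [[0, 0, -3.5], 0, 255]
    - [[0, 0, -4.3], 0, 255]
    - [[0, 0, -4.3], 0, 255]
    - [[0, 0, -4.3], 0, 255]
    - [[0, 0, -4.3], 0, 255]
    - [[0, 0, -4.3], 0, 255]
  force: 40

```text
clock: 5.4
tool_pos: [0.4556, -0.0055, 0.1481]
ee_rot: [-0.001, 1.0, 0.0, -0.001]
ft_force: [0.2, 0.4, 0.1]
grip_width: 0.0442
```

```bash
python3 go.py .502 -.337 .15 90
python3 - <<'E'
from look import *
b=cam("scene"); cv2.imwrite("pics/d.png",cv2.resize(b["img"][120:312,100:356],(768,576))); look(b,["nozzle_centre"])
E
```

```text
{'clock': 5.4, 'tool_pos': [0.4556, -0.0055, 0.1481], 'ee_rot': [-0.0012, 1.0, 0.0, -0.0009], 'ft_force': [0.1802, 0.444, 0.1267], 'grip_width': 0.0442, 'joint_pos': [-0.0121, -0.1516, -0.2498, 1.4744, -0.0, -0.0146]}
yaw 90.14 tilt [-0.002  0.    -1.   ]
[ 0.502 -0.337  0.15  90.   ] -> [ -1.52 -11.05  -0.07] turn 0.1
nozzle_centre 0.55 [349.0, 302.0, 71.0, 57.0] 3179 med [ 0.498 -0.338  0.004] lo [ 0.435 -0.402  0.001] hi [ 0.569 -0.269  0.006]
```

View pics/d.png

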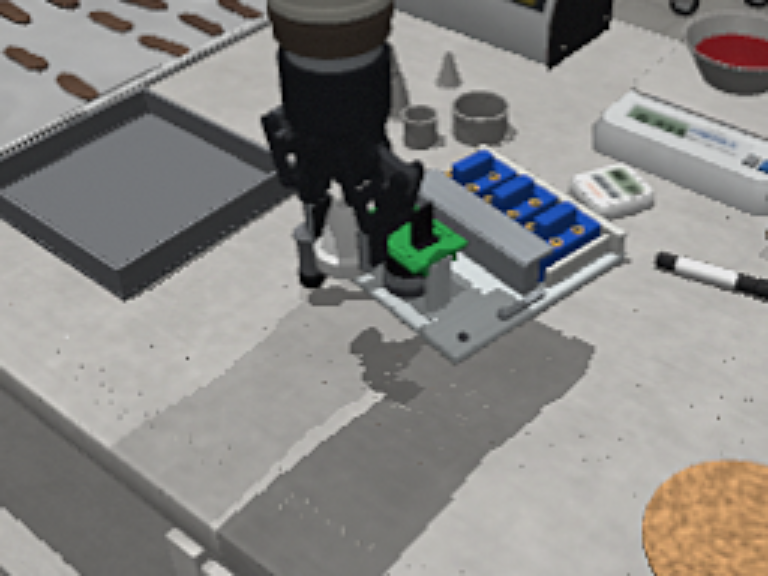

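Shown: the nozzle is held upright between the fingers (crop px 340,250), above the holder's front. Carry to the mat.

Emit:
step_arm:
  motion:
    - [[-0.1, -0.8, 0], 0, 255]
    - [[-0.3, -2.0, 0], 0, 255]
    - [[-0.5, -3.5, 0], 0, 255]
    - [[-0.7, -5.0, 0], 0, 255]
    - [[-0.9, -6.5, 0], 0, 255]
    - [[-1.1, -8.0, 0], 0, 255]
    - [[-1.3, -9.5, 0], 0, 255]
    - [[-1.45, -10.6, 0], 0, 255]
    - [[-1.52, -11.05, 0], 0, 255]
    - [[-1.52, -11.05, 0], 0, 255]
  force: 40

```text
clock: 6.5
tool_pos: [0.5023, -0.3381, 0.148]
ee_rot: [-0.0, 1.0, 0.0, -0.001]
ft_force: [0.3, 0.8, -0.7]
grip_width: 0.0442
```

```bash
python3 go.py .502 -.337 .025 90
```

```text
{'clock': 6.5, 'tool_pos': [0.5023, -0.3381, 0.148], 'ee_rot': [-0.0003, 1.0, 0.0004, -0.0006], 'ft_force': [0.3278, 0.8375, -0.7414], 'grip_width': 0.0442, 'joint_pos': [-0.5924, 0.2066, 0.1162, 1.4819, -0.0001, -0.593]}
yaw 90.03 tilt [-0.001  0.001 -1.   ]
[ 5.02e-01 -3.37e-01  2.50e-02  9.00e+01] -> [0.   0.03 4.1 ] turn 0.0
```

Emit:
step_arm:
  motion:
    - [[0, 0, 1.0], 0, 255]
    - [[0, 0, 2.0], 0, 255]
    - [[0, 0, 3.0], 0, 255]
    - [[0, 0, 3.7], 0, 255]
    - [[0, 0, 4.0], 0, 255]
    - [[0, 0, 4.14], 0, 255]
    - [[0, 0, 4.14], 0, 255]
    - [[0, 0, 4.14], 0, 0]
    - [[0, 0, 4.14], 0, 0]
    - [[0, 0, 4.14], 0, 0]
  force: 40

```text
clock: 7.5
tool_pos: [0.5029, -0.3369, 0.0254]
ee_rot: [-0.001, 1.0, -0.0, 0.0]
ft_force: [0.6, -0.4, 1.0]
grip_width: 0.0845
```

Emit:
step_arm:
  motion:
    - [[0, 0, 0], 0, 0]
    - [[0, 0, 0], 0, 0]
    - [[0, 0, 0], 0, 0]
    - [[0, 0, -0.3], 0, 0]
    - [[0, 0, -1.0], 0, 0]
    - [[0, 0, -2.2], 0, 0]
    - [[0, 0, -3.5], 0, 0]
    - [[0, 0, -5.0], 0, 0]
    - [[0, 0, -5.0], 0, 0]
    - [[0, 0, -5.0], 0, 0]
  force: 40

```text
clock: 8.5
tool_pos: [0.5032, -0.3373, 0.1767]
ee_rot: [-0.001, 1.0, -0.001, 0.001]
ft_force: [0.1, -1.1, -1.1]
grip_width: 0.0851
```

```bash
python3 go.py .563 .026 .19 79.5
python3 - <<'E'
from look import *
b=cam("scene"); look(b,["nozzle_centre"]); cv2.imwrite("pics/e.png",cv2.resize(b["img"][200:384,256:512],(640,460)))
look(cam("top"),["nozzle_centre"])
E
```

```text
{'clock': 8.5, 'tool_pos': [0.5032, -0.3373, 0.1767], 'ee_rot': [-0.0013, 1.0, -0.0009, 0.0013], 'ft_force': [0.126, -1.125, -1.0785], 'grip_width': 0.0851, 'joint_pos': [-0.5905, 0.2031, 0.1673, 1.532, -0.0, -0.5931]}
yaw 90.14 tilt [ 0.003 -0.002 -1.   ]
[5.63e-01 2.60e-02 1.90e-01 7.95e+01] -> [-2.03 12.1  -0.46] turn 10.6
nozzle_centre 0.73 [349.0, 296.0, 26.0, 24.0] 472 med [ 0.49  -0.34   0.026] lo [ 0.478 -0.359  0.005] hi [ 0.517 -0.314  0.057]
nozzle_centre 0.62 [349.0, 303.0, 74.0, 57.0] 2841 med [ 0.491 -0.342  0.004] lo [ 0.432 -0.405 -0.   ] hi [ 0.571 -0.268  0.006]
nozzle_centre 0.52 [368.0, 248.0, 17.0, 14.0] 136 med [ 0.492 -0.325  0.023] lo [ 0.48  -0.359  0.005] hi [ 0.518 -0.265  0.239]
nozzle_centre 0.3 [268.0, 182.0, 19.0, 22.0] 302 med [ 0.686 -0.053  0.045] lo [ 0.656 -0.075  0.039] hi [ 0.719 -0.034  0.065]
```

View pics/e.png

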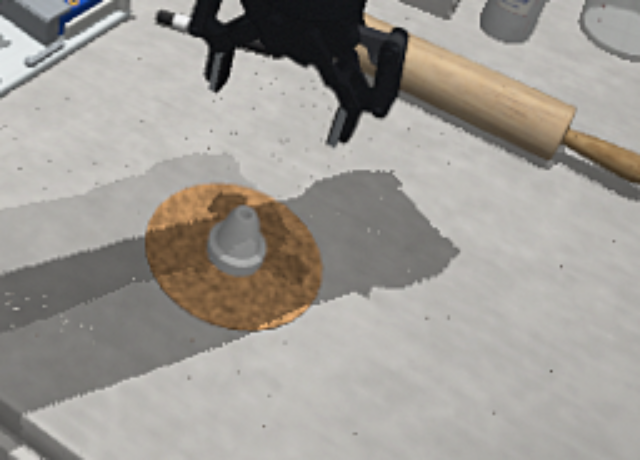

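Nozzle stands upright in the middle of the mat (crop px 238,240). Now the cover.

Emit:
step_arm:
  motion:
    - [[-0.2, 1.2, -0.4], 5, 0]
    - [[-0.5, 2.8, -0.46], 10.6, 0]
    - [[-0.75, 4.4, -0.46], 10.6, 0]
    - [[-1.0, 6.0, -0.46], 10.6, 0]
    - [[-1.3, 7.6, -0.46], 10.6, 0]
    - [[-1.55, 9.2, -0.46], 10.6, 0]
    - [[-1.8, 10.8, -0.46], 10.6, 0]
    - [[-2.0, 11.9, -0.46], 10.6, 0]
    - [[-2.03, 12.1, -0.46], 10.6, 0]
    - [[-2.03, 12.1, -0.46], 10.6, 0]
  force: 30

```text
clock: 9.7
tool_pos: [0.5623, 0.0272, 0.1877]
ee_rot: [0.09, 0.996, -0.0, -0.001]
ft_force: [0.8, -0.5, -0.9]
grip_width: 0.0852
```

```bash
python3 go.py .563 .0265 .091 79.5
```

```text
{'clock': 9.7, 'tool_pos': [0.5623, 0.0272, 0.1877], 'ee_rot': [0.09, 0.9959, -0.0002, -0.0008], 'ft_force': [0.8237, -0.5306, -0.8698], 'grip_width': 0.0852, 'joint_pos': [0.0484, 0.105, 0.0782, 1.5457, -0.0002, 0.2287]}
yaw 79.67 tilt [-0.002 -0.    -1.   ]
[5.63e-01 2.65e-02 9.10e-02 7.95e+01] -> [-0.03 -0.02  3.22] turn 0.2
```

Emit:
step_arm:
  motion:
    - [[0, 0, 0.8], 0, 0]
    - [[0, 0, 1.6], 0, 0]
    - [[0, 0, 2.4], 0, 0]
    - [[0, 0, 3.0], 0, 0]
    - [[0, 0, 3.22], 0, 0]
    - [[0, 0, 3.22], 0, 90]
    - [[0, 0, 3.22], 0, 160]
    - [[0, 0, 3.22], 0, 185]
    - [[0, 0, 3.22], 0, 185]
    - [[0, 0, 3.22], 0, 185]
  force: 40

```text
clock: 10.7
tool_pos: [0.5637, 0.0268, 0.0943]
ee_rot: [0.091, 0.996, 0.001, 0.002]
ft_force: [-1.1, 2.4, 9.5]
grip_width: 0.0277
```

Emit:
step_arm:
  motion:
    - [[0, 0, 0], 0, 185]
    - [[0, 0, 0], 0, 185]
    - [[0, 0, 0], 0, 190]
    - [[0, 0, 0], 0, 190]
    - [[0, 0, 0], 0, 190]
    - [[0, 0, 0], 0, 190]
    - [[0, 0, 0], 0, 190]
    - [[0, 0, 0], 0, 190]
    - [[0, 0, 0], 0, 190]
    - [[0, 0, 0], 0, 190]
  force: 40

```text
clock: 11.7
tool_pos: [0.5637, 0.0268, 0.0944]
ee_rot: [0.091, 0.996, 0.001, 0.002]
ft_force: [0.2, 2.4, 9.2]
grip_width: 0.0278
```

```bash
python3 go.py .563 .0265 .15 79.5
```

```text
{'clock': 11.7, 'tool_pos': [0.5637, 0.0268, 0.0944], 'ee_rot': [0.0908, 0.9959, 0.0006, 0.0018], 'ft_force': [0.2448, 2.4394, 9.2], 'grip_width': 0.0278, 'joint_pos': [0.0472, 0.1135, -0.0924, 1.3612, 0.0008, 0.229]}
yaw 79.58 tilt [ 0.004  0.001 -1.   ]
[5.63e-01 2.65e-02 1.50e-01 7.95e+01] -> [ 0.01 -0.01 -1.85] turn 0.1
```

Emit:
step_arm:
  motion:
    - [[0, 0, -0.1], 0, 200]
    - [[0, 0, -0.2], 0, 200]
    - [[0, 0, -0.4], 0, 200]
    - [[0, 0, -0.6], 0, 200]
    - [[0, 0, -0.8], 0, 200]
    - [[0, 0, -1.1], 0, 200]
    - [[0, 0, -1.5], 0, 200]
    - [[0, 0, -2.0], 0, 200]
    - [[0, 0, -2.5], 0, 200]
    - [[0, 0, -2.5], 0, 200]
  force: 40

```text
clock: 12.7
tool_pos: [0.5637, 0.0263, 0.1702]
ee_rot: [0.091, 0.996, 0.0, 0.002]
ft_force: [0.4, 0.7, -0.9]
grip_width: 0.0278
```

```bash
python3 go.py .45 .34 .17 90
python3 - <<'E'
from look import *
b=cam("scene"); look(b,["cover_grip"]); cv2.imwrite("pics/f.png",cv2.resize(b["img"][120:312,100:356],(768,576)))
E
```

```text
{'clock': 12.7, 'tool_pos': [0.5637, 0.0263, 0.1702], 'ee_rot': [0.0911, 0.9958, 0.0002, 0.0021], 'ft_force': [0.3912, 0.7182, -0.9351], 'grip_width': 0.0278, 'joint_pos': [0.0466, 0.1014, 0.0408, 1.506, -0.0001, 0.2291]}
yaw 79.54 tilt [ 0.004  0.    -1.   ]
[ 0.45  0.34  0.17 90.  ] -> [ 5.62  9.6  -0.01] turn -10.5
cover_grip 0.75 [304.0, 181.0, 26.0, 14.0] 316 med [ 0.794 -0.044  0.017] lo [ 0.763 -0.075  0.005] hi [ 0.833 -0.009  0.02 ]
cover_grip 0.65 [232.0, 173.0, 39.0, 32.0] 472 med [0.555 0.016 0.148] lo [ 0.53  -0.021  0.136] hi [0.582 0.068 0.179]
```

View pics/f.png

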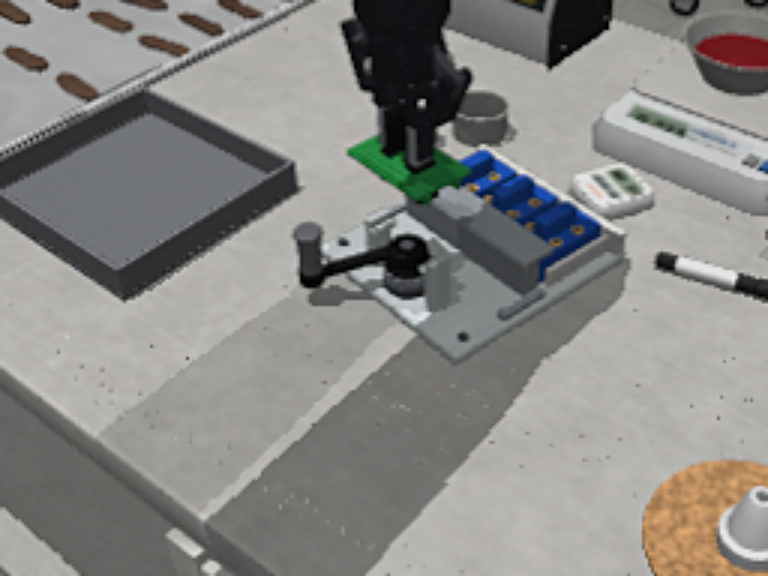

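Emit:
step_arm:
  motion:
    - [[0.4, 0.7, 0], -3, 200]
    - [[1.1, 1.9, 0], -6, 200]
    - [[1.9, 3.2, 0], -10.5, 200]
    - [[2.7, 4.6, 0], -10.5, 200]
    - [[3.5, 6.0, 0], -10.5, 200]
    - [[4.3, 7.4, 0], -10.5, 200]
    - [[5.0, 8.6, 0], -10.5, 200]
    - [[5.5, 9.4, 0], -10.5, 200]
    - [[5.7, 9.6, 0], -10.5, 200]
    - [[5.7, 9.6, 0], -10.5, 200]
  force: 40

```text
clock: 13.8
tool_pos: [0.4459, 0.341, 0.1663]
ee_rot: [-0.001, 1.0, -0.0, -0.001]
ft_force: [-1.0, -0.4, -1.0]
grip_width: 0.0278
```

```bash
python3 go.py .447 .34 .056 90
python3 - <<'E'
from look import *
b=cam("top"); look(b,["cover_grip"])
pc=cloud(b); m=((b["img"][...,1].astype(int)-b["img"].max(2)*0-np.maximum(b["img"][...,0],b["img"][...,2]).astype(int))>40)
print(m.sum(),np.median(pc[m],0))
E
```

```text
{'clock': 13.8, 'tool_pos': [0.4459, 0.341, 0.1663], 'ee_rot': [-0.0014, 1.0, -0.0005, -0.0005], 'ft_force': [-0.9645, -0.3728, -1.0246], 'grip_width': 0.0278, 'joint_pos': [0.653, 0.0999, 0.0315, 1.5038, -0.0001, 0.6502]}
yaw 90.16 tilt [-0.001 -0.001 -1.   ]
[4.47e-01 3.40e-01 5.60e-02 9.00e+01] -> [-0.04 -0.03  3.68] turn 0.2
cover_grip 0.63 [124.0, 272.0, 28.0, 29.0] 381 med [0.444 0.318 0.144] lo [0.409 0.294 0.004] hi [0.477 0.369 0.223]
293 [0.44451764 0.31507555 0.14434431]
```

Emit:
step_arm:
  motion:
    - [[0, 0, 1.0], 0, 200]
    - [[0, 0, 2.0], 0, 200]
    - [[0, 0, 2.9], 0, 200]
    - [[0, 0, 3.4], 0, 200]
    - [[0, 0, 3.6], 0, 200]
    - [[0, 0, 3.68], 0, 200]
    - [[0, 0, 3.68], 0, 200]
    - [[0, 0, 3.68], 0, 100]
    - [[0, 0, 3.68], 0, 60]
    - [[0, 0, 3.68], 0, 20]
  force: 40

```text
clock: 14.9
tool_pos: [0.447, 0.3408, 0.0575]
ee_rot: [-0.0, 1.0, 0.0, 0.001]
ft_force: [-0.8, 0.5, -0.0]
grip_width: 0.0703
```

Emit:
step_arm:
  motion:
    - [[0, 0, 0], 0, 0]
    - [[0, 0, 0], 0, 0]
    - [[0, 0, -0.2], 0, 0]
    - [[0, 0, -0.6], 0, 0]
    - [[0, 0, -1.2], 0, 0]
    - [[0, 0, -2.2], 0, 0]
    - [[0, 0, -3.3], 0, 0]
    - [[0, 0, -4.0], 0, 0]
    - [[0, 0, -4.0], 0, 0]
    - [[0, 0, -4.0], 0, 0]
  force: 40

```text
clock: 15.9
tool_pos: [0.4469, 0.3407, 0.1774]
ee_rot: [-0.0, 1.0, 0.0, 0.001]
ft_force: [0.3, 0.9, -1.1]
grip_width: 0.0851
```

```bash
python3 - <<'E'
from rect import *
from look import *
a=cam("top"); b=cam("scene"); look(b,["cover_grip","lever_knob","wash_tray_in"]);look(a,["lever_knob"])
A=rectify(a,.48,.60,-.04,.14,.079,.0004)
cv2.imwrite("pics/g.png",np.hstack([cv2.resize(A,(450,300)),cv2.resize(b["img"][130:250,60:210],(375,300))]))
R=rectify(a,.48,.60,-.04,.14,.05,.0004); cv2.imwrite("/tmp/r.png",R)
E
python3 go.py .51 .089 .19 45
```

```text
cover_grip 0.93 [125.0, 186.0, 33.0, 27.0] 485 med [0.442 0.323 0.034] lo [0.418 0.296 0.009] hi [0.472 0.381 0.069]
lever_knob 0.88 [220.0, 205.0, 44.0, 21.0] 398 med [0.521 0.07  0.05 ] lo [0.495 0.011 0.024] hi [0.57  0.095 0.079]
wash_tray_in 0.59 [146.0, 184.0, 113.0, 71.0] 4037 med [0.517 0.328 0.007] lo [0.397 0.218 0.   ] hi [0.615 0.459 0.036]
lever_knob 0.58 [230.0, 236.0, 40.0, 30.0] 340 med [0.547 0.043 0.055] lo [0.499 0.009 0.032] hi [0.58  0.098 0.081]
lever_knob 0.27 [128.0, 268.0, 36.0, 23.0] 412 med [0.456 0.32  0.035] lo [0.419 0.294 0.025] hi [0.48  0.378 0.041]
{'clock': 16.2, 'tool_pos': [0.4464, 0.3403, 0.1758], 'ee_rot': [-0.0004, 1.0, -0.0004, -0.0006], 'ft_force': [-0.209, 0.2887, -0.0331], 'grip_width': 0.0853, 'joint_pos': [0.6513, 0.1, 0.0501, 1.5222, 0.0, 0.6505]}
yaw 90.05 tilt [-0.001 -0.001 -1.   ]
[ 0.51   0.089  0.19  45.   ] -> [-2.11 -8.38 -0.47] turn 45.0
```

View pics/g.png

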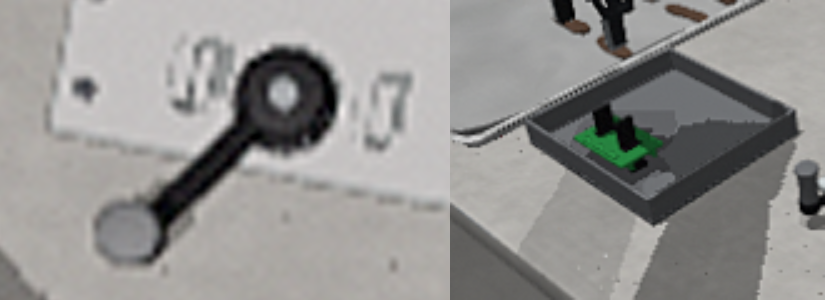

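Cover lies flat in the tray (right px 625,145); lever bare, knob top at (130,232) in the rectified left panel → world (.507,.088), hub (.564,.026). Move above the knob, closing tangentially.

Emit:
step_arm:
  motion:
    - [[-0.2, -0.8, 0], 7, 0]
    - [[-0.6, -2.0, 0], 15, 0]
    - [[-0.9, -3.3, 0], 23, 0]
    - [[-1.2, -4.7, 0], 31, 60]
    - [[-1.5, -6.0, 0], 39, 100]
    - [[-1.8, -7.2, 0], 47, 110]
    - [[-2.0, -8.1, 0], 47, 110]
    - [[-2.03, -8.4, 0], 47, 110]
    - [[-2.03, -8.4, 0], 47, 110]
    - [[-2.03, -8.4, 0], 47, 110]
  force: 20

```text
clock: 17.2
tool_pos: [0.5076, 0.0892, 0.1765]
ee_rot: [0.398, 0.917, 0.0, -0.0]
ft_force: [-0.3, 0.9, -0.6]
grip_width: 0.0484
```

```bash
python3 go.py .5072 .088 .060 42.6
```

```text
{'clock': 17.2, 'tool_pos': [0.5076, 0.0892, 0.1765], 'ee_rot': [0.3982, 0.9173, 0.0, -0.0002], 'ft_force': [-0.3312, 0.8655, -0.6176], 'grip_width': 0.0484, 'joint_pos': [0.1737, -0.0107, -0.0634, 1.5184, 0.0003, 0.9929]}
yaw 43.06 tilt [-0.  0. -1.]
[ 0.5072  0.088   0.06   42.6   ] -> [-0.02 -0.04  3.88] turn 0.5
```

Emit:
step_arm:
  motion:
    - [[0, 0, 1.0], 0, 110]
    - [[0, 0, 2.0], 0, 110]
    - [[0, 0, 2.8], 0, 110]
    - [[0, 0, 3.4], 0, 110]
    - [[0, 0, 3.8], 0, 110]
    - [[0, 0, 3.88], 0, 110]
    - [[0, 0, 3.88], 0, 150]
    - [[0, 0, 3.88], 0, 200]
    - [[0, 0, 3.88], 0, 255]
    - [[0, 0, 3.88], 0, 255]
  force: 20

```text
clock: 18.2
tool_pos: [0.5082, 0.0889, 0.0612]
ee_rot: [0.398, 0.917, 0.001, 0.0]
ft_force: [-2.3, 3.2, 4.3]
grip_width: 0.0247
```

```bash
cat > arc.py <<'E'
"python3 arc.py th_deg_end n [z]: rows along the arc from the measured pose to lever angle th_end (deg), tool turning with it"
from h import *
S=np.array([.564,.026]); r=.085; Y0=169.5
s=st(); R=Rotation.from_quat(s["ee_rot"]).as_matrix(); yaw=np.degrees(np.arctan2(R[1,1],R[0,1])); p=np.array(s["tool_pos"])
d=p[:2]-S; ph=np.degrees(np.arctan2(d[1],d[0]))%360; print("lever",round(ph-Y0,1),"r",round(np.hypot(*d),4),"yaw",round(yaw,1))
if len(sys.argv)>1:
  e,n=float(sys.argv[1]),int(sys.argv[2]); z=float(sys.argv[3]) if len(sys.argv)>3 else p[2]
  for th in np.linspace(ph-Y0,e,n+1)[1:]:
    b=np.radians(th+Y0); q=np.r_[S+r*np.array([np.cos(b),np.sin(b)]),z]
    y=th+Y0-90; print(np.round(R.T@(q-p)/.03,2).tolist(),round(-((y-yaw+180)%360-180),1))
E
python3 arc.py 44 10
```

```text
{'clock': 18.2, 'tool_pos': [0.5082, 0.0889, 0.0612], 'ee_rot': [0.3983, 0.9173, 0.0007, 0.0003], 'ft_force': [-2.2643, 3.2406, 4.345], 'grip_width': 0.0247, 'joint_pos': [0.1729, 0.015, -0.2607, 1.2937, 0.0007, 0.9922]}
lever -37.9 r 0.0841 yaw 43.1
[0.01, -0.4, -0.0] -6.7
[-0.07, -0.8, -0.0] -14.9
[-0.2, -1.18, -0.0] -23.1
[-0.38, -1.54, -0.0] -31.3
[-0.62, -1.87, -0.0] -39.5
[-0.9, -2.17, -0.0] -47.7
[-1.21, -2.42, -0.0] -55.9
[-1.56, -2.62, -0.0] -64.1
[-1.94, -2.77, -0.0] -72.3
[-2.33, -2.87, -0.0] -80.4
```

Emit:
step_arm:
  motion:
    - [[0.01, -0.4, 0], -6.7, 255]
    - [[-0.07, -0.8, 0], -14.9, 255]
    - [[-0.2, -1.18, 0], -23.1, 255]
    - [[-0.38, -1.54, 0], -31.3, 255]
    - [[-0.62, -1.87, 0], -39.5, 255]
    - [[-0.9, -2.17, 0], -47.7, 255]
    - [[-1.21, -2.42, 0], -55.9, 255]
    - [[-1.56, -2.62, 0], -64.1, 255]
    - [[-1.94, -2.77, 0], -72.3, 255]
    - [[-2.33, -2.87, 0], -80.4, 255]
  force: 20

```text
clock: 19.2
tool_pos: [0.4957, -0.0202, 0.0614]
ee_rot: [-0.291, 0.957, 0.001, 0.004]
ft_force: [15.9, 16.4, -5.3]
grip_width: 0.0252
```

```bash
python3 arc.py
python3 - <<'E'
from look import *
b=cam("scene"); cv2.imwrite("pics/k.png",cv2.resize(b["img"][140:284,150:342],(768,576)))
E
python3 arc.py -44 11 .075
```

```text
{'clock': 19.2, 'tool_pos': [0.4957, -0.0202, 0.0614], 'ee_rot': [-0.2911, 0.9567, 0.0009, 0.0039], 'ft_force': [15.947, 16.4102, -5.3304], 'grip_width': 0.0252, 'joint_pos': [-0.043, -0.0375, -0.3124, 1.2891, 0.0043, -0.6338]}
lever 44.6 r 0.0824 yaw 123.8
{'clock': 19.25, 'tool_pos': [0.4961, -0.0208, 0.0614], 'ee_rot': [-0.2958, 0.9552, 0.0011, 0.0039], 'ft_force': [8.9035, 15.0667, -0.5329], 'grip_width': 0.025, 'joint_pos': [-0.0445, -0.0363, -0.3112, 1.2894, 0.0048, -0.6451]}
lever 45.1 r 0.0825 yaw 124.4
[0.05, 0.4, -0.45] 7.9
[-0.03, 0.79, -0.45] 16.0
[-0.17, 1.17, -0.45] 24.1
[-0.36, 1.52, -0.45] 32.2
[-0.59, 1.84, -0.45] 40.3
[-0.87, 2.13, -0.45] 48.4
[-1.19, 2.37, -0.44] 56.5
[-1.54, 2.57, -0.44] 64.6
[-1.91, 2.71, -0.44] 72.7
[-2.3, 2.81, -0.43] 80.8
[-2.7, 2.84, -0.43] 88.9
```

View pics/k.png

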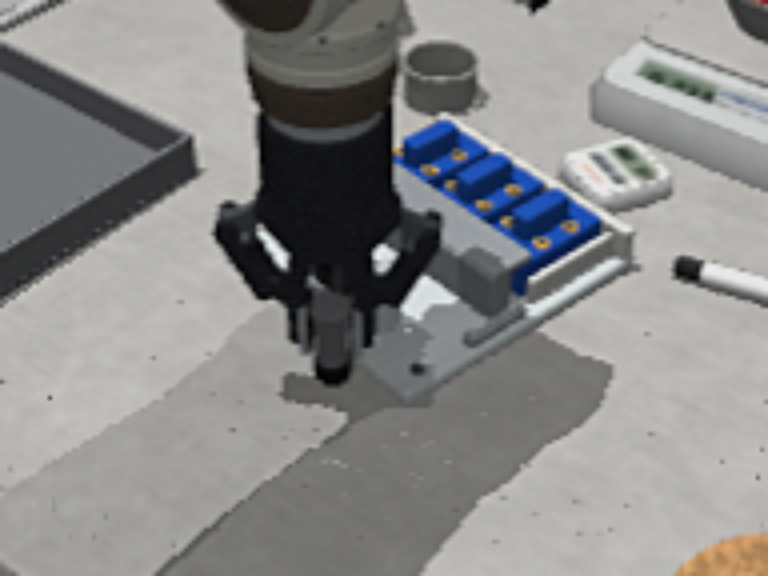

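```bash
cat > arc.py <<'E'
"python3 arc.py cx cy cz cyaw  th z [th z ...]: rows from the commanded pose (cx.. yaw deg) to lever angles th (deg) at height z"
from h import *
S=np.array([.5655,.0275]); r=.0848; Y0=169.5
s=st(); p=np.array(s["tool_pos"])
R=Rotation.from_quat(s["ee_rot"]).as_matrix(); yaw=np.degrees(np.arctan2(R[1,1],R[0,1]))
d=p[:2]-S; print("lever",round(np.degrees(np.arctan2(d[1],d[0]))%360-Y0,1),"r",round(np.hypot(*d),4),"yaw",round(yaw,1))
a=np.array(sys.argv[1:],float)
if len(a):
  c=a[:3]; y=np.radians(a[3]); ty=np.array([np.cos(y),np.sin(y),0]); R=np.c_[np.cross(ty,[0,0,-1]),ty,[0,0,-1]]
  for th,z in a[4:].reshape(-1,2):
    b=np.radians(th+Y0); q=np.r_[S+r*np.array([np.cos(b),np.sin(b)]),z]
    print(th,np.round(R.T@(q-c)/.03,2).tolist(),round(-((th+Y0-90-a[3]+180)%360-180),1),"  pose",np.round(q,4).tolist(),round(th+Y0-90,1))
E
python3 arc.py .4924 -.0207 .0601 123.46 44 .0601 44 .066 44 .072 40 .072 34 .072 26 .072 18 .072 10 .072 2 .072 -6 .072
```

```text
{'clock': 19.25, 'tool_pos': [0.4961, -0.0208, 0.0614], 'ee_rot': [-0.2958, 0.9552, 0.0011, 0.0039], 'ft_force': [8.9035, 15.0667, -0.5329], 'grip_width': 0.025, 'joint_pos': [-0.0445, -0.0363, -0.3112, 1.2894, 0.0048, -0.6451]}
lever 45.4 r 0.0845 yaw 124.4
44.0 [-0.09, -0.01, 0.0] -0.0   pose [0.4948, -0.0193, 0.0601] 123.5
44.0 [-0.09, -0.01, -0.2] -0.0   pose [0.4948, -0.0193, 0.066] 123.5
44.0 [-0.09, -0.01, -0.4] -0.0   pose [0.4948, -0.0193, 0.072] 123.5
40.0 [-0.1, 0.19, -0.4] 4.0   pose [0.4917, -0.0143, 0.072] 119.5
34.0 [-0.13, 0.49, -0.4] 10.0   pose [0.4877, -0.0063, 0.072] 113.5
26.0 [-0.23, 0.87, -0.4] 18.0   pose [0.4838, 0.0048, 0.072] 105.5
18.0 [-0.38, 1.23, -0.4] 26.0   pose [0.4814, 0.0164, 0.072] 97.5
10.0 [-0.57, 1.58, -0.4] 34.0   pose [0.4807, 0.0282, 0.072] 89.5
2.0 [-0.82, 1.89, -0.4] 42.0   pose [0.4816, 0.04, 0.072] 81.5
-6.0 [-1.1, 2.16, -0.4] 50.0   pose [0.4842, 0.0516, 0.072] 73.5
```

Emit:
step_arm:
  motion:
    - [[-0.09, 0, 0], 0, 255]
    - [[-0.09, 0, 0], 0, 255]
    - [[-0.09, 0, 0], 0, 255]
    - [[-0.09, 0, -0.1], 0, 255]
    - [[-0.09, 0, -0.2], 0, 255]
    - [[-0.09, 0, -0.3], 0, 255]
    - [[-0.09, 0, -0.37], 0, 255]
    - [[-0.09, 0, -0.37], 0, 255]
    - [[-0.09, 0, -0.37], 0, 255]
    - [[-0.09, 0, -0.37], 0, 255]
  force: 35

```text
clock: 20.25
tool_pos: [0.4962, -0.0191, 0.0716]
ee_rot: [-0.288, 0.958, 0.0, 0.002]
ft_force: [7.5, 7.0, -5.4]
grip_width: 0.0244
```

```bash
python3 arc.py .4948 -.0193 .0712 123.5 36 .0712 28 .0712 20 .0712 12 .0712 4 .0712 -4 .0712 -12 .0712 -20 .0712 -28 .0712 -36 .0712
python3 - <<'E'
from h import *
b=cam("scene"); cv2.imwrite("pics/k2.png",cv2.resize(b["img"][180:260,190:310],(768,512)))
E
```

```text
{'clock': 20.25, 'tool_pos': [0.4962, -0.0191, 0.0716], 'ee_rot': [-0.2881, 0.9576, 0.0004, 0.0017], 'ft_force': [7.5269, 6.9618, -5.428], 'grip_width': 0.0244, 'joint_pos': [-0.0394, -0.0375, -0.2924, 1.313, 0.0019, -0.6238]}
lever 44.4 r 0.0835 yaw 123.5
36.0 [-0.03, 0.39, 0.0] 8.0   pose [0.489, -0.009, 0.0712] 115.5
28.0 [-0.11, 0.78, 0.0] 16.0   pose [0.4846, 0.002, 0.0712] 107.5
20.0 [-0.24, 1.15, 0.0] 24.0   pose [0.4819, 0.0135, 0.0712] 99.5
12.0 [-0.43, 1.5, 0.0] 32.0   pose [0.4807, 0.0253, 0.0712] 91.5
4.0 [-0.66, 1.82, 0.0] 40.0   pose [0.4812, 0.0371, 0.0712] 83.5
-4.0 [-0.93, 2.1, 0.0] 48.0   pose [0.4834, 0.0487, 0.0712] 75.5
-12.0 [-1.25, 2.34, 0.0] 56.0   pose [0.4872, 0.06, 0.0712] 67.5
-20.0 [-1.59, 2.54, 0.0] 64.0   pose [0.4924, 0.0705, 0.0712] 59.5
-28.0 [-1.95, 2.69, 0.0] 72.0   pose [0.4991, 0.0803, 0.0712] 51.5
-36.0 [-2.34, 2.78, 0.0] 80.0   pose [0.5071, 0.089, 0.0712] 43.5
```

View pics/k2.png

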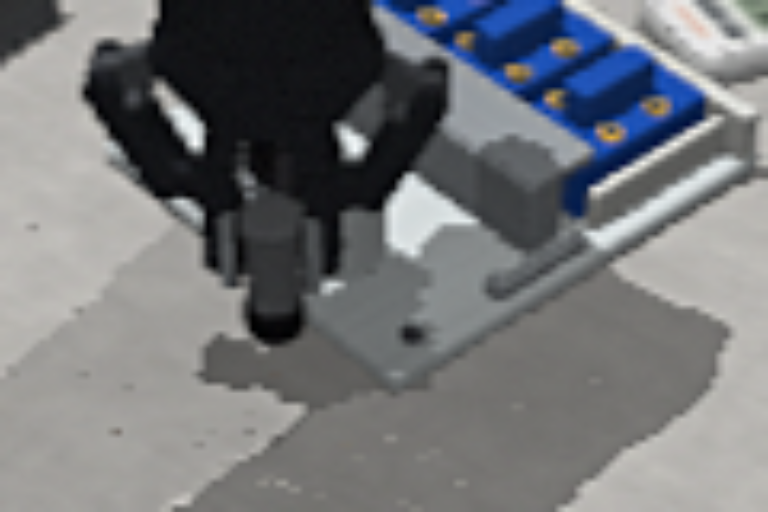

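Run:
```python
from h import *
b=cam("scene"); 
for z in (.020,.030,.038,.048): print(z,pix(b,[[.4962,-.0191,z]]))
g=b["img"].max(2).astype(int); print(g[222:240,226:240])
pc=cloud(b); print(np.round(pc[226:236,232]*1000))
```

```text
0.02 [[232.95191649 232.79685642]]
0.03 [[232.85095053 229.85048474]]
0.038 [[232.76932742 227.46444411]]
0.048 [[232.66622059 224.44508295]]
[[ 60  22  44  46  53  55  55  53  53  49  61  62  71  76]
 [ 55  94 116  65  53  54  55  55  55  48  52  50  67  76]
 [ 43  86 106  47  51  55  57  55  53  50  49  47  66  69]
 [167 174 137  41  50  54  55  55  55  51  54  61  74  78]
 [172 159 105  42  53  54  56  55  53  50  39  89 121 112]
 [169 140  59  35  60  60  57  56  56  54  32  65 110 116]
 [166 138  54  23  59  66  62  61  61  50  16  54 105 117]
 [167 137  53   0  23  35  36  28  25  14   1  50  93 112]
 [168 153  91   0   7  12  11   9  11   6   0  41  85 101]
 [169 175 131   0   3   5  10  10  10   6  10  72  93  85]
 [176 180 146  52   0   1   9   3   3   0  47  87  98  93]
 [ 98 100  97 114 100  36  23  22  42  75  98  98  99  97]
 [ 91  91  93  97 147 151  94  95  96  95  97  95  96  96]
 [ 93  94  95  95 101 103  96  98  98  94  96  95  96  97]
 [ 93  93  95  94  95  95  97  98  98  98  95  94  94  96]
 [ 94  94  95  95  94  96  97  97  97  96  97  95  95  94]
 [ 95  97  96  95  95  94  95  96  97  97  98  98  96  96]
 [ 93  95  92  90  89  90  92  94  95  97  99  99  97  98]]
[[485. -27.  55.]
 [487. -25.  49.]
 [486. -26.  48.]
 [485. -26.  45.]
 [485. -26.  42.]
 [485. -27.  39.]
 [483. -28.  38.]
 [483. -28.  35.]
 [508.  -5.  -1.]
 [504.  -9.   0.]]
```

Emit:
step_arm:
  motion:
    - [[-0.03, 0.39, 0], 8, 255]
    - [[-0.11, 0.78, 0], 16, 255]
    - [[-0.24, 1.15, 0], 24, 255]
    - [[-0.43, 1.5, 0], 32, 255]
    - [[-0.66, 1.82, 0], 40, 255]
    - [[-0.93, 2.1, 0], 48, 255]
    - [[-1.25, 2.34, 0], 56, 255]
    - [[-1.59, 2.54, 0], 64, 255]
    - [[-1.95, 2.69, 0], 72, 255]
    - [[-2.34, 2.78, 0], 80, 255]
  force: 35

```text
clock: 21.35
tool_pos: [0.5074, 0.0883, 0.0709]
ee_rot: [0.398, 0.917, -0.001, -0.0]
ft_force: [0.7, -2.6, -5.5]
grip_width: 0.0241
```

```bash
python3 arc.py .5071 .089 .0712 43.5 -40 .0712 -44 .0712 -44 .0601
```

```text
{'clock': 21.35, 'tool_pos': [0.5074, 0.0883, 0.0709], 'ee_rot': [0.3981, 0.9174, -0.0008, -0.0], 'ft_force': [0.6843, -2.6295, -5.5102], 'grip_width': 0.0241, 'joint_pos': [0.1729, 0.0106, -0.2463, 1.3148, -0.0012, 0.9917]}
lever -35.8 r 0.0841 yaw 43.1
-40.0 [-0.01, 0.2, 0.0] 4.0   pose [0.5116, 0.0929, 0.0712] 39.5
-44.0 [-0.03, 0.39, 0.0] 8.0   pose [0.5163, 0.0965, 0.0712] 35.5
-44.0 [-0.03, 0.39, 0.37] 8.0   pose [0.5163, 0.0965, 0.0601] 35.5
```

Emit:
step_arm:
  motion:
    - [[-0.01, 0.2, 0], 4, 255]
    - [[-0.03, 0.39, 0], 8, 255]
    - [[-0.03, 0.39, 0], 8, 255]
    - [[-0.03, 0.39, 0.12], 8, 255]
    - [[-0.03, 0.39, 0.24], 8, 255]
    - [[-0.03, 0.39, 0.37], 8, 255]
    - [[-0.03, 0.39, 0.37], 8, 255]
    - [[-0.03, 0.39, 0.37], 8, 160]
    - [[-0.03, 0.39, 0.37], 8, 160]
    - [[-0.03, 0.39, 0.37], 8, 160]
  force: 35

```text
clock: 22.35
tool_pos: [0.5168, 0.0959, 0.0605]
ee_rot: [0.458, 0.889, 0.0, 0.0]
ft_force: [-0.6, 0.2, 0.2]
grip_width: 0.032
```

```bash
python3 arc.py .5163 .0965 .0601 35.5 -36 .0601 -28 .0601 -20 .0601 -12 .0601 -4 .0601 4 .0601 12 .0601 20 .0601 28 .0601 36 .0601
```

```text
{'clock': 22.35, 'tool_pos': [0.5168, 0.0959, 0.0605], 'ee_rot': [0.4582, 0.8889, 0.0003, 0.0003], 'ft_force': [-0.5674, 0.1613, 0.1592], 'grip_width': 0.032, 'joint_pos': [0.1834, 0.0389, -0.2377, 1.2933, -0.0, 1.1353]}
lever -44.0 r 0.0839 yaw 35.5
-36.0 [-0.03, -0.39, 0.0] -8.0   pose [0.5071, 0.089, 0.0601] 43.5
-28.0 [-0.11, -0.78, 0.0] -16.0   pose [0.4991, 0.0803, 0.0601] 51.5
-20.0 [-0.24, -1.15, 0.0] -24.0   pose [0.4924, 0.0705, 0.0601] 59.5
-12.0 [-0.43, -1.5, 0.0] -32.0   pose [0.4872, 0.06, 0.0601] 67.5
-4.0 [-0.66, -1.82, 0.0] -40.0   pose [0.4834, 0.0487, 0.0601] 75.5
4.0 [-0.93, -2.1, 0.0] -48.0   pose [0.4812, 0.0371, 0.0601] 83.5
12.0 [-1.24, -2.34, 0.0] -56.0   pose [0.4807, 0.0253, 0.0601] 91.5
20.0 [-1.59, -2.54, 0.0] -64.0   pose [0.4819, 0.0135, 0.0601] 99.5
28.0 [-1.95, -2.69, 0.0] -72.0   pose [0.4846, 0.002, 0.0601] 107.5
36.0 [-2.33, -2.78, 0.0] -80.0   pose [0.489, -0.009, 0.0601] 115.5
```

Emit:
step_arm:
  motion:
    - [[0.0, -0.2, 0], -4, 160]
    - [[-0.03, -0.39, 0], -8, 160]
    - [[-0.06, -0.59, 0], -12, 160]
    - [[-0.11, -0.78, 0], -16, 160]
    - [[-0.17, -0.97, 0], -20, 160]
    - [[-0.24, -1.15, 0], -24, 160]
    - [[-0.33, -1.33, 0], -28, 160]
    - [[-0.43, -1.5, 0], -32, 160]
    - [[-0.54, -1.66, 0], -36, 160]
    - [[-0.66, -1.82, 0], -40, 160]
  force: 35

```text
clock: 23.35
tool_pos: [0.4841, 0.0483, 0.0605]
ee_rot: [0.125, 0.992, 0.001, 0.001]
ft_force: [2.9, 2.4, -1.1]
grip_width: 0.032
```

```bash
python3 arc.py .4834 .0487 .0601 75.5 4 .0601 12 .0601 20 .0601 28 .0601 36 .0601 44 .0601 46 .0601
python3 - <<'E'
from h import *
b=cam("scene"); q=pix(b,[[.482,.05,.03]])[0]; print(q); u,v=int(q[0]),int(q[1])
g=b["img"].max(2).astype(int); print(g[v-8:v+10,u-6:u+8]); print(np.round(cloud(b)[v-8:v+10,u]*1000))
E
```

```text
{'clock': 23.35, 'tool_pos': [0.4841, 0.0483, 0.0605], 'ee_rot': [0.125, 0.9922, 0.0006, 0.0006], 'ft_force': [2.8861, 2.4386, -1.1256], 'grip_width': 0.032, 'joint_pos': [0.0989, -0.0551, -0.3312, 1.2932, 0.0008, 0.3495]}
lever -3.8 r 0.084 yaw 75.6
4.0 [-0.03, -0.39, 0.0] -8.0   pose [0.4812, 0.0371, 0.0601] 83.5
12.0 [-0.11, -0.78, 0.0] -16.0   pose [0.4807, 0.0253, 0.0601] 91.5
20.0 [-0.24, -1.15, 0.0] -24.0   pose [0.4819, 0.0135, 0.0601] 99.5
28.0 [-0.43, -1.5, 0.0] -32.0   pose [0.4846, 0.002, 0.0601] 107.5
36.0 [-0.66, -1.82, 0.0] -40.0   pose [0.489, -0.009, 0.0601] 115.5
44.0 [-0.94, -2.1, 0.0] -48.0   pose [0.4948, -0.0193, 0.0601] 123.5
46.0 [-1.01, -2.16, 0.0] -50.0   pose [0.4965, -0.0217, 0.0601] 125.5
[208.50342228 221.31744254]
[[  9  29  52  52  55  49  52  64  64  53  14  20  19  16]
 [ 34  24  53  55  55  54  55  72  78  51  14  17  18  20]
 [131  27  41  50  54  54  47  63  77  51  12  20  21  19]
 [170 149  89  51  53  55  47  59  83  65  11  19  18  22]
 [169 151  90  50  53  53  52  65  84  64  14  15  20  21]
 [166 148  87  54  55  55  53  66  84  66  22  18 
[... 342 characters left out ...]
  3  47  88 102  98]
 [167 174 139   0   0   7   3   5   3   0  63 102 100  97]
 [166 171 159  97  17   0   0   0  26  78 101 101  97  97]
 [165 166 169 172 159 107  58  71  99 100 100  97  96  95]
 [140 164 164 168 176 151  91  95  96  94  94  94  95  94]
 [163 163 163 166 145  92  92  94  95  94  92  92  93  94]
 [161 159 161 167 143  85  92  93  93  93  93  93  94  94]]
[[476.  43.  65.]
 [475.  42.  63.]
 [475.  42.  60.]
 [475.  43.  56.]
 [475.  43.  54.]
 [477.  45.  48.]
 [474.  42.  48.]
 [475.  44.  42.]
 [475.  44.  40.]
 [475.  44.  36.]
 [473.  43.  34.]
 [474.  44.  30.]
 [473.  43.  27.]
 [473.  44.  24.]
 [489.  61.  -0.]
 [485.  57.   1.]
 [484.  56.  -2.]
 [481.  53.  -1.]]
```

Emit:
step_arm:
  motion:
    - [[-0.03, -0.39, 0], -8, 160]
    - [[-0.11, -0.78, 0], -16, 160]
    - [[-0.24, -1.15, 0], -24, 160]
    - [[-0.43, -1.5, 0], -32, 160]
    - [[-0.66, -1.82, 0], -40, 160]
    - [[-0.94, -2.1, 0], -48, 160]
    - [[-1.01, -2.16, 0], -50, 160]
    - [[-1.01, -2.16, 0], -50, 160]
    - [[-1.01, -2.16, 0], -50, 160]
    - [[-1.01, -2.16, 0], -50, 160]
  force: 35

```text
clock: 24.4
tool_pos: [0.4966, -0.0219, 0.0603]
ee_rot: [-0.304, 0.953, 0.0, 0.0]
ft_force: [1.0, 2.3, 0.3]
grip_width: 0.0318
```

Emit:
step_arm:
  motion:
    - [[0, 0, 0], 0, 255]
    - [[0, 0, 0], 0, 255]
    - [[0, 0, 0], 0, 255]
    - [[0, 0, 0], 0, 255]
    - [[0, 0, -0.1], 0, 255]
    - [[0, 0, -0.2], 0, 255]
    - [[0, 0, -0.3], 0, 255]
    - [[0, 0, -0.37], 0, 255]
    - [[0, 0, -0.37], 0, 255]
    - [[0, 0, -0.37], 0, 255]
  force: 35

```text
clock: 25.4
tool_pos: [0.496, -0.021, 0.0705]
ee_rot: [-0.305, 0.952, 0.001, -0.0]
ft_force: [0.5, 9.3, -5.2]
grip_width: 0.0239
```

```bash
python3 arc.py .4965 -.0217 .0712 125.5 44 .0712 36 .0712 28 .0712 20 .0712 12 .0712 4 .0712 -4 .0712 -12 .0712 -20 .0712 -28 .0712
python3 - <<'E'
from h import *
b=cam("scene"); q=pix(b,[[.489,-.026,.03]])[0]; u,v=int(q[0]),int(q[1])
g=b["img"].max(2).astype(int); print(u,v,np.c_[g[v-10:v+8,u-2:u+3],np.round(cloud(b)[v-10:v+8,u]*1000)])
E
```

```text
{'clock': 25.4, 'tool_pos': [0.496, -0.021, 0.0705], 'ee_rot': [-0.3046, 0.9525, 0.0014, -0.0004], 'ft_force': [0.5204, 9.2525, -5.1924], 'grip_width': 0.0239, 'joint_pos': [-0.0435, -0.0329, -0.2901, 1.3152, 0.0023, -0.6625]}
lever 45.4 r 0.0847 yaw 125.5
44.0 [0.0, 0.1, 0.0] 2.0   pose [0.4948, -0.0193, 0.0712] 123.5
36.0 [-0.04, 0.49, 0.0] 10.0   pose [0.489, -0.009, 0.0712] 115.5
28.0 [-0.14, 0.87, 0.0] 18.0   pose [0.4846, 0.002, 0.0712] 107.5
20.0 [-0.28, 1.24, 0.0] 26.0   pose [0.4819, 0.0135, 0.0712] 99.5
12.0 [-0.48, 1.58, 0.0] 34.0   pose [0.4807, 0.0253, 0.0712] 91.5
4.0 [-0.72, 1.89, 0.0] 42.0   pose [0.4812, 0.0371, 0.0712] 83.5
-4.0 [-1.01, 2.16, 0.0] 50.0   pose [0.4834, 0.0487, 0.0712] 75.5
-12.0 [-1.33, 2.4, 0.0] 58.0   pose [0.4872, 0.06, 0.0712] 67.5
-20.0 [-1.68, 2.58, 0.0] 66.0   pose [0.4924, 0.0705, 0.0712] 59.5
-28.0 [-2.05, 2.72, 0.0] 74.0   pose [0.4991, 0.0803, 0.0712] 51.5
233 232 [[ 54.  54.  56.  53.  49. 486. -29.  69.]
 [ 55.  56.  55.  53.  48. 487. -28.  64.]
 [ 54.  56.  54.  54.  49. 488. -27.  60.]
 [ 54.  55.  56.  55.  50. 488. -27.  57.]
 [ 54.  54.  56.  54.  52. 487. -29.  55.]
 [ 56.  56.  57.  55.  54. 489. -26.  49.]
 [ 61.  60.  59.  59.  52. 488. -27.  47.]
 [ 40.  52.  47.  38.  29. 488. -27.  44.]
 [ 10.  15.  15.  11.  10. 486. -28.  42.]
 [  8.  11.  10.   8.   5. 487. -28.  38.]
 [  0.   7.   8.   6.   3. 484. -30.  38.]
 [ 19.   0.   0.   0.  25. 486. -28.  32.]
 [163. 105.  83.  98.  96. 509.  -8.  -0.]
 [148. 151.  96.  99.  97. 506. -10.  -1.]
 [100. 100.  95.  98.  97. 504. -12.  -1.]
 [ 93.  95.  98.  97.  95. 501. -15.  -1.]
 [ 94.  94.  96.  97.  96. 497. -18.   0.]
 [ 89.  92.  95.  95.  97. 495. -19.  -1.]]
```

Lever lifted again (black end ~10 mm up). Swing back, second time.

Emit:
step_arm:
  motion:
    - [[0, 0.1, 0], 2, 255]
    - [[-0.04, 0.49, 0], 10, 255]
    - [[-0.14, 0.87, 0], 18, 255]
    - [[-0.28, 1.24, 0], 26, 255]
    - [[-0.48, 1.58, 0], 34, 255]
    - [[-0.72, 1.89, 0], 42, 255]
    - [[-1.01, 2.16, 0], 50, 255]
    - [[-1.33, 2.4, 0], 58, 255]
    - [[-1.68, 2.58, 0], 66, 255]
    - [[-2.05, 2.72, 0], 74, 255]
  force: 35

```text
clock: 26.45
tool_pos: [0.4985, 0.0805, 0.0704]
ee_rot: [0.333, 0.943, -0.001, -0.001]
ft_force: [-0.9, 2.3, -4.8]
grip_width: 0.0241
```

```bash
python3 arc.py .4991 .0803 .0712 51.5 -36 .0712 -44 .0712 -44 .0601
```

```text
{'clock': 26.45, 'tool_pos': [0.4985, 0.0805, 0.0704], 'ee_rot': [0.3329, 0.943, -0.0005, -0.001], 'ft_force': [-0.9177, 2.3116, -4.8029], 'grip_width': 0.0241, 'joint_pos': [0.16, -0.0118, -0.2697, 1.3151, 0.0, 0.8389]}
lever -27.9 r 0.0854 yaw 51.1
-36.0 [-0.03, 0.39, 0.0] 8.0   pose [0.5071, 0.089, 0.0712] 43.5
-44.0 [-0.11, 0.78, 0.0] 16.0   pose [0.5163, 0.0965, 0.0712] 35.5
-44.0 [-0.11, 0.78, 0.37] 16.0   pose [0.5163, 0.0965, 0.0601] 35.5
```

Emit:
step_arm:
  motion:
    - [[-0.03, 0.39, 0], 8, 255]
    - [[-0.11, 0.78, 0], 16, 255]
    - [[-0.11, 0.78, 0], 16, 255]
    - [[-0.11, 0.78, 0.12], 16, 255]
    - [[-0.11, 0.78, 0.24], 16, 255]
    - [[-0.11, 0.78, 0.37], 16, 255]
    - [[-0.11, 0.78, 0.37], 16, 255]
    - [[-0.11, 0.78, 0.37], 16, 160]
    - [[-0.11, 0.78, 0.37], 16, 160]
    - [[-0.11, 0.78, 0.37], 16, 160]
  force: 35

```text
clock: 27.45
tool_pos: [0.5165, 0.0956, 0.0605]
ee_rot: [0.458, 0.889, -0.0, 0.0]
ft_force: [-1.3, -1.6, 1.0]
grip_width: 0.0318
```

Emit:
step_arm:
  motion:
    - [[0.0, -0.2, 0], -4, 160]
    - [[-0.03, -0.39, 0], -8, 160]
    - [[-0.06, -0.59, 0], -12, 160]
    - [[-0.11, -0.78, 0], -16, 160]
    - [[-0.17, -0.97, 0], -20, 160]
    - [[-0.24, -1.15, 0], -24, 160]
    - [[-0.33, -1.33, 0], -28, 160]
    - [[-0.43, -1.5, 0], -32, 160]
    - [[-0.54, -1.66, 0], -36, 160]
    - [[-0.66, -1.82, 0], -40, 160]
  force: 35

```text
clock: 28.45
tool_pos: [0.484, 0.0482, 0.0604]
ee_rot: [0.125, 0.992, 0.0, 0.001]
ft_force: [2.6, 2.1, -2.2]
grip_width: 0.0319
```

```bash
python3 arc.py
python3 - <<'E'
from h import *
b=cam("scene"); q=pix(b,[[.475,.044,.03]])[0]; u,v=int(q[0]),int(q[1])
g=b["img"].max(2).astype(int); print(u,v,np.c_[g[v-10:v+8,u-2:u+3],np.round(cloud(b)[v-10:v+8,u]*1000)])
E
```

```text
{'clock': 28.45, 'tool_pos': [0.484, 0.0482, 0.0604], 'ee_rot': [0.1248, 0.9922, 0.0003, 0.0007], 'ft_force': [2.6407, 2.0578, -2.2286], 'grip_width': 0.0319, 'joint_pos': [0.099, -0.0552, -0.3314, 1.2931, 0.0003, 0.3492]}
lever -3.7 r 0.084 yaw 75.7
208 223 [[ 55.  54.  57.  64.  65. 475.  42.  67.]
 [ 55.  53.  57.  72.  78. 474.  41.  65.]
 [ 54.  54.  47.  63.  76. 475.  43.  59.]
 [ 53.  53.  53.  65.  83. 476.  44.  55.]
 [ 52.  55.  52.  66.  84. 474.  42.  54.]
 [ 57.  54.  53.  65.  84. 476.  45.  48.]
 [ 58.  56.  49.  62.  83. 476.  44.  45.]
 [ 60.  57.  51.  63.  83. 477.  46.  41.]
 [ 64.  61.  48.  56.  83. 473.  42.  41.]
 [ 65.  70.  64.  56.  73. 475.  44.  36.]
 [ 16.  25.  25.  12.  35. 474.  44.  33.]
 [  4.   6.   9.   7.   6. 474.  44.  30.]
 [  3.   7.   9.  10.   4. 474.  44.  27.]
 [ 20.   0.   0.   0.   8. 472.  42.  26.]
 [158. 108.  58.  72.  99. 490.  62.  -2.]
 [176. 152.  91.  93.  96. 486.  58.  -0.]
 [145.  92.  92.  95.  94. 482.  54.   1.]
 [142.  85.  93.  93.  94. 481.  53.  -1.]]
```

Down and turning. Complete this stroke, lift, swing back, lower, and start the next.

Emit:
step_arm:
  motion:
    - [[-0.03, -0.39, 0], -8, 160]
    - [[-0.11, -0.78, 0], -16, 160]
    - [[-0.24, -1.15, 0], -24, 160]
    - [[-0.43, -1.5, 0], -32, 160]
    - [[-0.66, -1.82, 0], -40, 160]
    - [[-0.94, -2.1, 0], -48, 160]
    - [[-1.01, -2.16, 0], -50, 160]
    - [[-1.01, -2.16, 0], -50, 160]
    - [[-1.01, -2.16, 0], -50, 160]
    - [[-1.01, -2.16, 0], -50, 160]
  force: 35

```text
clock: 29.5
tool_pos: [0.4966, -0.0218, 0.0603]
ee_rot: [-0.304, 0.953, -0.0, 0.0]
ft_force: [-0.5, 2.3, 0.8]
grip_width: 0.0319
```

Emit:
step_arm:
  motion:
    - [[0, 0, 0], 0, 255]
    - [[0, 0, 0], 0, 255]
    - [[0, 0, 0], 0, 255]
    - [[0, 0, 0], 0, 255]
    - [[0, 0, -0.1], 0, 255]
    - [[0, 0, -0.2], 0, 255]
    - [[0, 0, -0.3], 0, 255]
    - [[0, 0, -0.37], 0, 255]
    - [[0, 0, -0.37], 0, 255]
    - [[0, 0, -0.37], 0, 255]
  force: 35

```text
clock: 30.5
tool_pos: [0.496, -0.0208, 0.0705]
ee_rot: [-0.305, 0.952, 0.001, -0.0]
ft_force: [0.2, 8.2, -4.9]
grip_width: 0.0242
```

```bash
python3 arc.py
python3 - <<'E'
from rect import *
b=cam("scene"); a=cam("top")
cv2.imwrite("pics/m.png",np.hstack([cv2.resize(b["img"][140:260,180:300],(400,400)),cv2.resize(rectify(a,.52,.76,-.12,.12,.048,.0006),(400,400))]))
E
```

```text
{'clock': 30.5, 'tool_pos': [0.496, -0.0208, 0.0705], 'ee_rot': [-0.3046, 0.9525, 0.0013, -0.0004], 'ft_force': [0.2476, 8.1797, -4.861], 'grip_width': 0.0242, 'joint_pos': [-0.0431, -0.0329, -0.2902, 1.3152, 0.0021, -0.6621]}
lever 45.3 r 0.0847 yaw 125.5
```

View pics/m.png

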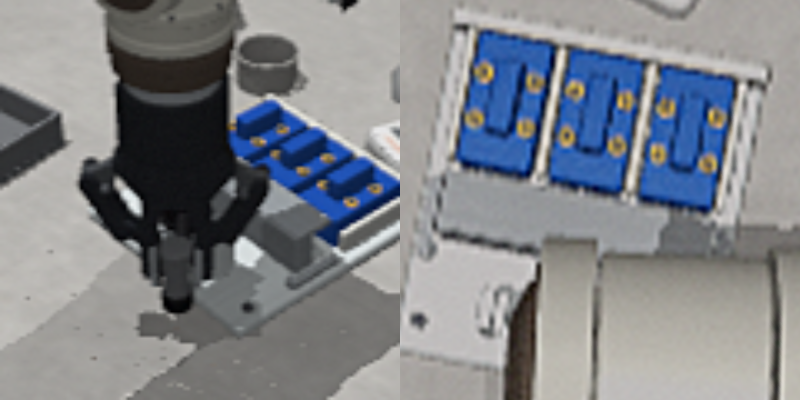

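Emit:
step_arm:
  motion:
    - [[0, 0.1, 0], 2, 255]
    - [[-0.04, 0.49, 0], 10, 255]
    - [[-0.14, 0.87, 0], 18, 255]
    - [[-0.28, 1.24, 0], 26, 255]
    - [[-0.48, 1.58, 0], 34, 255]
    - [[-0.72, 1.89, 0], 42, 255]
    - [[-1.01, 2.16, 0], 50, 255]
    - [[-1.33, 2.4, 0], 58, 255]
    - [[-1.68, 2.58, 0], 66, 255]
    - [[-2.05, 2.72, 0], 74, 255]
  force: 35

```text
clock: 31.6
tool_pos: [0.4986, 0.0807, 0.0704]
ee_rot: [0.333, 0.943, -0.001, -0.001]
ft_force: [-0.4, 1.1, -6.8]
grip_width: 0.0241
```

Emit:
step_arm:
  motion:
    - [[-0.03, 0.39, 0], 8, 255]
    - [[-0.11, 0.78, 0], 16, 255]
    - [[-0.11, 0.78, 0], 16, 255]
    - [[-0.11, 0.78, 0.12], 16, 255]
    - [[-0.11, 0.78, 0.24], 16, 255]
    - [[-0.11, 0.78, 0.37], 16, 255]
    - [[-0.11, 0.78, 0.37], 16, 255]
    - [[-0.11, 0.78, 0.37], 16, 160]
    - [[-0.11, 0.78, 0.37], 16, 160]
    - [[-0.11, 0.78, 0.37], 16, 160]
  force: 35

```text
clock: 32.6
tool_pos: [0.5166, 0.0959, 0.0605]
ee_rot: [0.458, 0.889, -0.0, 0.0]
ft_force: [-1.4, -0.2, 0.9]
grip_width: 0.0317
```

Emit:
step_arm:
  motion:
    - [[0.0, -0.1, 0], -2, 160]
    - [[0.0, -0.2, 0], -4, 160]
    - [[-0.01, -0.3, 0], -6, 160]
    - [[-0.03, -0.39, 0], -8, 160]
    - [[-0.04, -0.49, 0], -10, 160]
    - [[-0.06, -0.59, 0], -12, 160]
    - [[-0.08, -0.69, 0], -14, 160]
    - [[-0.11, -0.78, 0], -16, 160]
    - [[-0.14, -0.88, 0], -18, 160]
    - [[-0.17, -0.97, 0], -20, 160]
  force: 35

```text
clock: 33.6
tool_pos: [0.4963, 0.0752, 0.0604]
ee_rot: [0.296, 0.955, 0.0, 0.001]
ft_force: [1.4, 2.5, -0.4]
grip_width: 0.0319
```

```bash
python3 arc.py .4955 .0754 .0601 55.5 -22 .0601 -20 .0601 -18 .0601 -16 .0601 -14 .0601 -12 .0601
python3 - <<'E'
from h import *
b=cam("scene"); q=pix(b,[[.487,.074,.03]])[0]; u,v=int(q[0]),int(q[1])
g=b["img"].max(2).astype(int); print(u,v,np.c_[g[v-10:v+8,u-2:u+3],np.round(cloud(b)[v-10:v+8,u]*1000)])
E
```

```text
{'clock': 33.6, 'tool_pos': [0.4963, 0.0752, 0.0604], 'ee_rot': [0.2961, 0.9552, 0.0004, 0.0007], 'ft_force': [1.3566, 2.5229, -0.3822], 'grip_width': 0.0319, 'joint_pos': [0.1503, -0.0179, -0.2951, 1.292, 0.0001, 0.7515]}
lever -24.1 r 0.084 yaw 55.6
-22.0 [-0.0, -0.09, 0.0] -2.0   pose [0.494, 0.0731, 0.0601] 57.5
-20.0 [-0.01, -0.19, 0.0] -4.0   pose [0.4924, 0.0705, 0.0601] 59.5
-18.0 [-0.02, -0.29, 0.0] -6.0   pose [0.491, 0.068, 0.0601] 61.5
-16.0 [-0.03, -0.39, 0.0] -8.0   pose [0.4896, 0.0653, 0.0601] 63.5
-14.0 [-0.04, -0.49, 0.0] -10.0   pose [0.4883, 0.0627, 0.0601] 65.5
-12.0 [-0.06, -0.58, 0.0] -12.0   pose [0.4872, 0.06, 0.0601] 67.5
203 216 [[ 44.  14.  16.  21.  23. 457.  38. 102.]
 [ 43.  37.  16.  18.  20. 458.  39.  98.]
 [ 64.  67.   7.  16.  20. 460.  41.  93.]
 [ 63.  92.  66.  13.  20. 475.  59.  71.]
 [ 54.  78.  69.  13.  21. 476.  60.  66.]
 [ 58.  82.  71.  25.  17. 476.  60.  63.]
 [ 52.  72.  71.  22.  17. 475.  60.  60.]
 [ 61.  79.  79.  49.  14. 475.  60.  57.]
 [ 71.  80.  78.  40.  15. 476.  61.  53.]
 [ 31.  69.  78.  35.  10. 477.  63.  48.]
 [  0.  34.  75.  87.  74. 476.  62.  46.]
 [  0.   5.  20.  28.  21. 486.  73.  29.]
 [  0.   0.   5.   3.   3. 486.  73.  26.]
 [ 95.  14.   0.   0.   0. 485.  73.  23.]
 [171. 155. 127. 131. 159. 500.  89.   1.]
 [167. 172. 147.  93.  99. 498.  88.  -1.]
 [162. 171. 147.  88.  92. 495.  85.  -0.]
 [163. 141.  89.  91.  95. 493.  83.  -2.]]
```

Lever down. Advance in small steps and watch the force.

Emit:
step_arm:
  motion:
    - [[0, -0.05, 0], -1, 160]
    - [[0, -0.09, 0], -2, 160]
    - [[0, -0.14, 0], -3, 160]
    - [[-0.01, -0.19, 0], -4, 160]
    - [[-0.02, -0.24, 0], -5, 160]
    - [[-0.02, -0.29, 0], -6, 160]
    - [[-0.02, -0.34, 0], -7, 160]
    - [[-0.03, -0.39, 0], -8, 160]
    - [[-0.04, -0.44, 0], -9, 160]
    - [[-0.04, -0.49, 0], -10, 160]
  force: 35

```text
clock: 34.65
tool_pos: [0.4884, 0.0624, 0.0603]
ee_rot: [0.212, 0.977, 0.0, 0.0]
ft_force: [3.3, 2.2, -0.1]
grip_width: 0.0317
```

Emit:
step_arm:
  motion:
    - [[0, -0.05, 0], -1, 160]
    - [[0, -0.09, 0], -2, 160]
    - [[0, -0.14, 0], -3, 160]
    - [[-0.01, -0.19, 0], -4, 160]
    - [[-0.02, -0.24, 0], -5, 160]
    - [[-0.02, -0.29, 0], -6, 160]
    - [[-0.02, -0.34, 0], -7, 160]
    - [[-0.03, -0.39, 0], -8, 160]
    - [[-0.04, -0.44, 0], -9, 160]
    - [[-0.04, -0.49, 0], -10, 160]
  force: 35

```text
clock: 35.65
tool_pos: [0.4834, 0.0486, 0.0603]
ee_rot: [0.126, 0.992, 0.0, 0.0]
ft_force: [3.2, 1.8, 0.2]
grip_width: 0.0319
```

```bash
python3 arc.py .4834 .0487 .0601 75.5 -2 .0601 0 .0601 2 .0601 4 .0601
```

```text
{'clock': 35.65, 'tool_pos': [0.4834, 0.0486, 0.0603], 'ee_rot': [0.126, 0.992, 0.0, 0.0], 'ft_force': [3.2309, 1.7956, 0.2488], 'grip_width': 0.0319, 'joint_pos': [0.1001, -0.0551, -0.3315, 1.2943, -0.0, 0.3527]}
lever -3.9 r 0.0848 yaw 75.5
-2.0 [-0.0, -0.1, 0.0] -2.0   pose [0.4827, 0.0459, 0.0601] 77.5
0.0 [-0.01, -0.2, 0.0] -4.0   pose [0.4821, 0.043, 0.0601] 79.5
2.0 [-0.02, -0.29, 0.0] -6.0   pose [0.4816, 0.04, 0.0601] 81.5
4.0 [-0.03, -0.39, 0.0] -8.0   pose [0.4812, 0.0371, 0.0601] 83.5
```

Emit:
step_arm:
  motion:
    - [[0, -0.05, 0], -1, 160]
    - [[0, -0.09, 0], -2, 160]
    - [[0, -0.14, 0], -3, 160]
    - [[-0.01, -0.19, 0], -4, 160]
    - [[-0.02, -0.24, 0], -5, 160]
    - [[-0.02, -0.29, 0], -6, 160]
    - [[-0.02, -0.34, 0], -7, 160]
    - [[-0.03, -0.39, 0], -8, 160]
    - [[-0.03, -0.39, 0], -8, 160]
    - [[-0.03, -0.39, 0], -8, 160]
  force: 35

```text
clock: 36.65
tool_pos: [0.4813, 0.037, 0.0603]
ee_rot: [0.057, 0.998, -0.0, -0.0]
ft_force: [1.5, 2.0, -0.0]
grip_width: 0.0324
```

```bash
python3 arc.py
python3 - <<'E'
from rect import *
a=cam("top"); cv2.imwrite("/tmp/j.png",rectify(a,.52,.76,-.12,.12,.051,.0006))
# jaw front/back edge profile in holder frame at y=+50mm..: grey value along holder x
C=np.array([.5655,.0275]); yw=np.radians(-10.5); X=np.array([np.cos(yw),np.sin(yw)]);Y=np.array([-X[1],X[0]])
g=a["img"].astype(int)
for yy in (.060,.072):
  ts=np.arange(.02,.13,.002); P=[np.r_[C+t*X+yy*Y,.05] for t in ts]; q=pix(a,P).round().astype(int)
  print(yy,[(round(t*1000),*g[v,u]) for t,(u,v) in zip(ts,q)][::1])
E
```

```text
{'clock': 36.65, 'tool_pos': [0.4813, 0.037, 0.0603], 'ee_rot': [0.0573, 0.9984, -0.0001, -0.0001], 'ft_force': [1.4607, 2.0035, -0.0093], 'grip_width': 0.0324, 'joint_pos': [0.0769, -0.0624, -0.3386, 1.2948, -0.0001, 0.1915]}
lever 4.0 r 0.0848 yaw 83.4
0.06 [(20, np.int64(189), np.int64(189), np.int64(191)), (22, np.int64(188), np.int64(189), np.int64(190)), (24, np.int64(189), np.int64(189), np.int64(192)), (26, np.int64(189), np.int64(189), np.int64(192)), (28, np.int64(189), np.int64(189), np.int64(192)), (30, np.int64(194), np.int64(194), np.int64(198)), (32, np.int64(196), np.int64(196), np.int64(198)), (34, np.int64(173), np.int64(173), np.int64(175)), (36, np.int64(92), np.int64(92), np.int64(91)), (38, np.int64(92), np.int64(92), np.int64(91)), (40, np.int64(100), np.int64(100), np.int64(94)), (42, np.int64(151), np.int64(148), np.int64(145)), (44, np.int64(162), np.int64(159), np.int64(158)), (46, np.int64(162), np.int64(159), np.int64(158)), (48, np.int64(158), np.int64(154), np.int64(150)), (50, np.int64(156), np.int64(151), np.int64(150)), (52, np.int64(156), np.int64(1
[... 4017 characters left out ...]
nt64(179), np.int64(100), np.int64(49)), (104, np.int64(188), np.int64(98), np.int64(42)), (106, np.int64(188), np.int64(98), np.int64(42)), (108, np.int64(161), np.int64(132), np.int64(114)), (110, np.int64(84), np.int64(126), np.int64(139)), (112, np.int64(84), np.int64(126), np.int64(139)), (114, np.int64(80), np.int64(120), np.int64(135)), (116, np.int64(137), np.int64(119), np.int64(119)), (118, np.int64(137), np.int64(119), np.int64(119)), (120, np.int64(173), np.int64(100), np.int64(53)), (122, np.int64(179), np.int64(95), np.int64(41)), (124, np.int64(177), np.int64(97), np.int64(47)), (126, np.int64(174), np.int64(96), np.int64(45)), (128, np.int64(175), np.int64(97), np.int64(44))]
```

```bash
cat > jaw.py <<'E'
from rect import *
a=cam("top"); C=np.array([.5655,.0275]); yw=np.radians(-10.5); X=np.array([np.cos(yw),np.sin(yw)]);Y=np.array([-X[1],X[0]])
ts=np.arange(.02,.13,.0005)
def prof(img):
    out=[]
    for yy in np.arange(.056,.074,.003):
        q=pix(a,[np.r_[C+t*X+yy*Y,.05] for t in ts]).astype(np.float32)
        out.append(cv2.remap(img,q[None,:,0],q[None,:,1],1)[0].astype(float))
    return np.mean(out,0)
for n,im in (("start",cv2.resize(cv2.imread("pics/a.png"),(512,384),interpolation=cv2.INTER_AREA)),("now",a["img"])):
    p=prof(im); sat=p[:,0]-p[:,2]; i=np.argmax(sat>50); print(n,"blue starts",ts[i]*1000,"dark min at",ts[np.argmin(p.sum(1)[:90])]*1000)
E
python3 jaw.py
```

```text
start blue starts 101.00000000000007 dark min at 61.00000000000004
now blue starts 85.00000000000006 dark min at 38.00000000000002
```

Emit:
step_arm:
  motion:
    - [[0, -0.05, 0], -1, 160]
    - [[0, -0.09, 0], -2, 160]
    - [[0, -0.14, 0], -3, 160]
    - [[-0.01, -0.19, 0], -4, 160]
    - [[-0.02, -0.24, 0], -5, 160]
    - [[-0.02, -0.29, 0], -6, 160]
    - [[-0.02, -0.29, 0], -6, 160]
    - [[-0.02, -0.29, 0], -6, 160]
    - [[-0.02, -0.29, 0], -6, 160]
    - [[-0.02, -0.29, 0], -6, 160]
  force: 35

```text
clock: 37.75
tool_pos: [0.4809, 0.0284, 0.0602]
ee_rot: [0.005, 1.0, -0.0, -0.0]
ft_force: [2.1, 2.7, 0.8]
grip_width: 0.0319
```

```bash
python3 jaw.py
```

```text
start blue starts 101.00000000000007 dark min at 61.00000000000004
now blue starts 85.00000000000006 dark min at 37.50000000000002
```

Emit:
step_arm:
  motion:
    - [[0, -0.05, 0], -1, 160]
    - [[0, -0.09, 0], -2, 160]
    - [[0, -0.14, 0], -3, 160]
    - [[-0.01, -0.19, 0], -4, 160]
    - [[-0.02, -0.24, 0], -5, 160]
    - [[-0.02, -0.29, 0], -6, 160]
    - [[-0.02, -0.29, 0], -6, 160]
    - [[-0.02, -0.29, 0], -6, 160]
    - [[-0.02, -0.29, 0], -6, 160]
    - [[-0.02, -0.29, 0], -6, 160]
  force: 35

```text
clock: 38.8
tool_pos: [0.4815, 0.0203, 0.0603]
ee_rot: [-0.048, 0.999, 0.001, 0.0]
ft_force: [2.0, 8.2, 0.5]
grip_width: 0.0317
```

```bash
python3 jaw.py
```

```text
start blue starts 101.00000000000007 dark min at 61.00000000000004
now blue starts 85.00000000000006 dark min at 37.50000000000002
```

Emit:
step_arm:
  motion:
    - [[0, 0.1, 0], 0, 160]
    - [[0, 0.1, 0], 0, 120]
    - [[0, 0.1, 0], 0, 110]
    - [[0, 0.1, 0], 0, 110]
    - [[0, 0.1, -0.5], 0, 110]
    - [[0, 0.1, -1.2], 0, 110]
    - [[0, 0.1, -2.0], 0, 110]
    - [[0, 0.1, -3.0], 0, 110]
    - [[0, 0.1, -4.0], 0, 110]
    - [[0, 0.1, -4.0], 0, 110]
  force: 35

```text
clock: 39.85
tool_pos: [0.4827, 0.0226, 0.1856]
ee_rot: [-0.047, 0.999, -0.0, 0.003]
ft_force: [0.1, 1.1, -0.1]
grip_width: 0.0484
```

```bash
cat > ribs.py <<'E'
from h import *
for n in ("top","scene"):
  c=cam(n); pc=cloud(c); i=c["img"].astype(int); m=(i[...,0]-i[...,2]>50)&(pc[...,2]>.052)&(pc[...,2]<.07)&(pc[...,0]>.6)
  k,l,s,_=cv2.connectedComponentsWithStats(m.astype(np.uint8))
  for j in range(1,k):
    q=pc[l==j]
    if len(q)>15: r=cv2.minAreaRect(np.float32(q[:,:2]*1000)); print(n,np.round(q.mean(0),4),len(q),np.round(r[0]),np.round(r[1]),round(r[2],1))
E
python3 ribs.py; python3 jaw.py; python3 go.py .689 .0025 .16 79.5
```

```text
top [0.6978 0.0578 0.0616] 88 [699.  58.] [15. 43.] 79.6
top [0.6877 0.0027 0.0621] 85 [689.   3.] [16. 44.] 79.5
top [ 0.6768 -0.0519  0.0623] 88 [678. -52.] [16. 44.] 79.7
scene [0.6949 0.0565 0.0591] 72 [698.  58.] [17. 45.] 82.4
scene [0.6848 0.0022 0.0594] 78 [687.   3.] [16. 44.] 76.0
scene [ 0.6731 -0.052   0.0592] 89 [675. -50.] [17. 45.] 76.9
start blue starts 101.00000000000007 dark min at 61.00000000000004
now blue starts 85.00000000000006 dark min at 37.50000000000002
{'clock': 40.0, 'tool_pos': [0.4811, 0.0226, 0.1805], 'ee_rot': [-0.0475, 0.9989, -0.0001, 0.0001], 'ft_force': [-0.8837, -0.2561, 0.2514], 'grip_width': 0.0489, 'joint_pos': [0.047, -0.0913, -0.1329, 1.5289, -0.0002, -0.048]}
yaw 95.44 tilt [ 0. -0. -1.]
[6.89e-01 2.50e-03 1.60e-01 7.95e+01] -> [-6.83 -1.32  0.69] turn 15.9
```

Emit:
step_arm:
  motion:
    - [[-0.7, 0.05, 0.1], 4, 150]
    - [[-2.0, 0.15, 0.3], 8, 171]
    - [[-3.5, 0.25, 0.5], 12, 171]
    - [[-5.0, 0.35, 0.68], 15.9, 171]
    - [[-6.3, 0.43, 0.68], 15.9, 171]
    - [[-7.1, 0.48, 0.68], 15.9, 171]
    - [[-7.31, 0.49, 0.68], 15.9, 171]
    - [[-7.31, 0.49, 0.68], 15.9, 171]
    - [[-7.31, 0.49, 0.68], 15.9, 171]
    - [[-7.31, 0.49, 0.68], 15.9, 171]
  force: 40

```text
clock: 41.0
tool_pos: [0.6972, 0.0579, 0.1604]
ee_rot: [0.091, 0.996, -0.0, 0.0]
ft_force: [0.2, -0.6, 0.1]
grip_width: 0.0284
```

```bash
python3 go.py .698 .058 .066 79.5
```

```text
{'clock': 41.0, 'tool_pos': [0.6972, 0.0579, 0.1604], 'ee_rot': [0.0912, 0.9958, -0.0, 0.0], 'ft_force': [0.2095, -0.5674, 0.0545], 'grip_width': 0.0284, 'joint_pos': [0.0829, 0.4443, 0.4391, 1.5656, -0.0001, 0.2655]}
yaw 79.54 tilt [ 0. -0. -1.]
[6.98e-01 5.80e-02 6.60e-02 7.95e+01] -> [-0.03  0.01  3.15] turn 0.0
```

Emit:
step_arm:
  motion:
    - [[0, 0, 0.8], 0, 171]
    - [[0, 0, 1.6], 0, 171]
    - [[0, 0, 2.3], 0, 171]
    - [[0, 0, 2.8], 0, 171]
    - [[0, 0, 3.0], 0, 171]
    - [[0, 0, 3.05], 0, 171]
    - [[0, 0, 3.1], 0, 171]
    - [[0, 0, 3.13], 0, 171]
    - [[0, 0, 3.15], 0, 171]
    - [[0, 0, 3.15], 0, 171]
  force: 40

```text
clock: 42.0
tool_pos: [0.6983, 0.0582, 0.0658]
ee_rot: [0.091, 0.996, 0.0, 0.0]
ft_force: [-0.5, -1.1, -0.4]
grip_width: 0.028
```

Emit:
step_arm:
  motion:
    - [[0, 0, 0.05], 0, 171]
    - [[0, 0, 0.1], 0, 171]
    - [[0, 0, 0.1], 0, 171]
    - [[0, 0, 0.1], 0, 255]
    - [[0, 0, 0.1], 0, 255]
    - [[0, 0, 0.1], 0, 255]
    - [[0, 0, 0.1], 0, 255]
    - [[0, 0, 0.1], 0, 255]
    - [[0, 0, 0.1], 0, 255]
    - [[0, 0, 0.1], 0, 255]
  force: 60

```text
clock: 43.0
tool_pos: [0.6981, 0.0582, 0.0623]
ee_rot: [0.091, 0.996, 0.0, -0.0]
ft_force: [-0.3, -0.3, -0.7]
grip_width: 0.0147
```

Emit:
step_arm:
  motion:
    - [[0, 0, -0.1], 0, 255]
    - [[0, 0, -0.3], 0, 255]
    - [[0, 0, -0.6], 0, 255]
    - [[0, 0, -1.0], 0, 255]
    - [[0, 0, -1.5], 0, 255]
    - [[0, 0, -2.2], 0, 255]
    - [[0, 0, -3.0], 0, 255]
    - [[0, 0, -3.3], 0, 255]
    - [[0, 0, -3.3], 0, 255]
    - [[0, 0, -3.3], 0, 255]
  force: 60

```text
clock: 44.0
tool_pos: [0.698, 0.0582, 0.1608]
ee_rot: [0.091, 0.996, -0.0, -0.0]
ft_force: [0.5, 0.6, -1.1]
grip_width: 0.015
```

```bash
python3 go.py .553 .262 .16 90 .553 .329 .16 90 .553 .396 .16 90; python3 ribs.py
python3 - <<'E'
from look import *
c=cam("top"); look(c,["wash_tray_in"],1)
pc=cloud(c); m=(pc[...,2]>.027)&(pc[...,2]<.045)&(pc[...,0]>.35)&(pc[...,0]<.68)&(pc[...,1]>.18)&(pc[...,1]<.5)
print(cv2.minAreaRect(np.float32(pc[m][:,:2]*1000)))
E
```

```text
{'clock': 44.0, 'tool_pos': [0.698, 0.0582, 0.1608], 'ee_rot': [0.0911, 0.9958, -0.0, -0.0002], 'ft_force': [0.4602, 0.5925, -1.1214], 'grip_width': 0.015, 'joint_pos': [0.0831, 0.4474, 0.4439, 1.5678, -0.0, 0.2655]}
yaw 79.55 tilt [-0. -0. -1.]
[ 0.553  0.262  0.16  90.   ] -> [5.99 5.8  0.03] turn -10.5
[ 0.553  0.329  0.16  90.   ] -> [6.39 8.   0.03] turn -10.5
[ 0.553  0.396  0.16  90.   ] -> [ 6.8  10.2   0.03] turn -10.5
top [ 0.6774 -0.052   0.0624] 87 [678. -52.] [16. 44.] 80.0
scene [0.6845 0.002  0.0591] 70 [686.   2.] [15. 43.] 74.8
scene [ 0.6727 -0.0518  0.0592] 84 [676. -51.] [17. 43.] 76.3
wash_tray_in 0.82 [130.0, 245.0, 91.0, 78.0] 6085 med [0.52  0.342 0.006] lo [0.402 0.219 0.001] hi [0.616 0.455 0.038]
((513.0399169921875, 358.899169921875), (281.9130859375, 325.8972473144531), 89.96011352539062)
```

Emit:
step_arm:
  motion:
    - [[0.5, 0.7, 0], -4, 255]
    - [[1.3, 2.0, 0], -8, 255]
    - [[2.2, 3.4, 0], -10.5, 255]
    - [[3.2, 4.8, 0], -10.5, 255]
    - [[4.2, 6.3, 0], -10.5, 255]
    - [[5.1, 7.7, 0], -10.5, 255]
    - [[5.9, 8.9, 0], -10.5, 255]
    - [[6.5, 9.8, 0], -10.5, 255]
    - [[6.8, 10.2, 0], -10.5, 255]
    - [[6.8, 10.2, 0], -10.5, 255]
  force: 60

```text
clock: 45.2
tool_pos: [0.5519, 0.3976, 0.1606]
ee_rot: [-0.002, 1.0, -0.0, -0.0]
ft_force: [-0.6, 0.1, -1.5]
grip_width: 0.0143
```

```bash
python3 go.py .553 .396 .0565 90
```

```text
{'clock': 45.2, 'tool_pos': [0.5519, 0.3976, 0.1606], 'ee_rot': [-0.0017, 1.0, -0.0002, -0.0004], 'ft_force': [-0.5995, 0.0812, -1.4654], 'grip_width': 0.0143, 'joint_pos': [0.6243, 0.3937, 0.3722, 1.5503, 0.0001, 0.6209]}
yaw 90.19 tilt [-0.001 -0.    -1.   ]
[5.53e-01 3.96e-01 5.65e-02 9.00e+01] -> [-0.04 -0.05  3.47] turn 0.2
```

Emit:
step_arm:
  motion:
    - [[0, 0, 1.0], 0, 255]
    - [[0, 0, 2.0], 0, 255]
    - [[0, 0, 2.8], 0, 255]
    - [[0, 0, 3.3], 0, 255]
    - [[0, 0, 3.47], 0, 255]
    - [[0, 0, 3.47], 0, 255]
    - [[0, 0, 3.47], 0, 171]
    - [[0, 0, 3.47], 0, 171]
    - [[0, 0, 3.47], 0, 171]
    - [[0, 0, 3.47], 0, 171]
  force: 60

```text
clock: 46.2
tool_pos: [0.5533, 0.3963, 0.058]
ee_rot: [-0.0, 1.0, 0.0, 0.0]
ft_force: [-0.6, 0.8, 0.2]
grip_width: 0.0282
```

Emit:
step_arm:
  motion:
    - [[0, 0, -0.3], 0, 171]
    - [[0, 0, -1.0], 0, 171]
    - [[0, 0, -2.2], 0, 171]
    - [[0, 0, -3.5], 0, 171]
    - [[0, 0, -3.5], 0, 171]
    - [[0, 0, -3.5], 0, 171]
    - [[0, 0, -3.5], 0, 171]
    - [[0, 0, -3.5], 0, 171]
    - [[0, 0, -3.5], 0, 171]
    - [[0, 0, -3.5], 0, 171]
  force: 60

```text
clock: 47.2
tool_pos: [0.5528, 0.396, 0.1616]
ee_rot: [-0.0, 1.0, -0.0, -0.0]
ft_force: [0.3, -0.3, -0.1]
grip_width: 0.0283
```

```bash
python3 go.py .688 .003 .16 79.5
python3 - <<'E'
from look import *
c=cam("scene"); cv2.imwrite("pics/n.png",cv2.resize(c["img"][130:290,40:260],(792,576))); look(c,["nozzle_centre","bar_0_centre"])
E
python3 ribs.py
```

```text
{'clock': 47.2, 'tool_pos': [0.5528, 0.396, 0.1616], 'ee_rot': [-0.0004, 1.0, -0.0003, -0.0005], 'ft_force': [0.2698, -0.2795, -0.0634], 'grip_width': 0.0283, 'joint_pos': [0.6216, 0.3933, 0.3736, 1.5522, 0.0, 0.6207]}
yaw 90.05 tilt [-0.001 -0.001 -1.   ]
[6.88e-01 3.00e-03 1.60e-01 7.95e+01] -> [ -4.5  -13.1    0.06] turn 10.5
nozzle_centre 0.71 [304.0, 183.0, 28.0, 17.0] 353 med [ 0.793 -0.044  0.017] lo [ 0.761 -0.076  0.002] hi [ 0.832 -0.006  0.021]
nozzle_centre 0.66 [348.0, 297.0, 25.0, 28.0] 478 med [ 0.49  -0.34   0.027] lo [ 0.478 -0.359  0.006] hi [ 0.509 -0.317  0.057]
bar_0_centre 0.59 [146.0, 165.0, 28.0, 23.0] 455 med [0.546 0.383 0.033] lo [0.513 0.371 0.006] hi [0.594 0.43  0.055]
top [0.6879 0.0027 0.0623] 86 [689.   3.] [16. 45.] 79.5
top [ 0.6771 -0.052   0.062 ] 89 [678. -52.] [16. 45.] 79.8
scene [0.6857 0.002  0.0591] 78 [686.   4.] [16. 43.] 82.9
scene [ 0.6734 -0.052   0.0594] 86 [675. -51.] [17. 45.] 74.8
```

View pics/n.png

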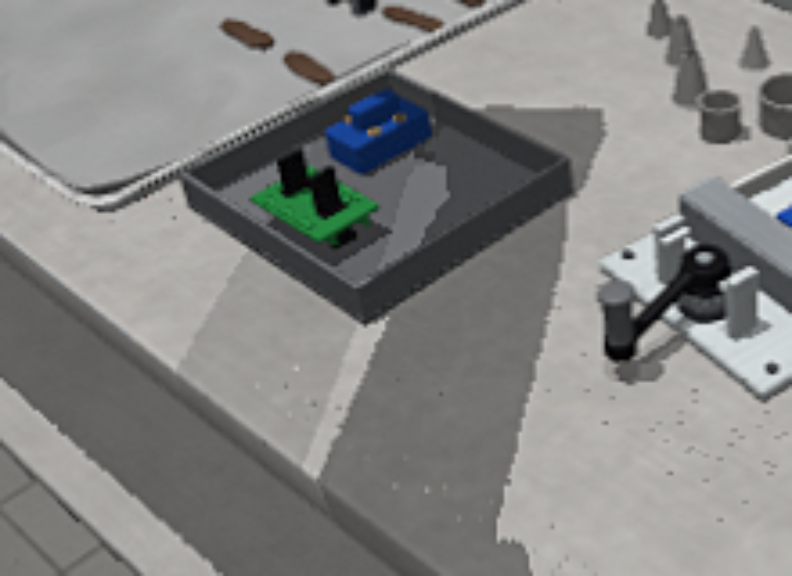

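Bar (px 380,130) and cover (315,200) lie in the tray. Next bar.

Emit:
step_arm:
  motion:
    - [[-0.3, -0.8, 0], 4, 171]
    - [[-0.8, -2.2, 0], 8, 171]
    - [[-1.3, -3.8, 0], 10.5, 171]
    - [[-1.9, -5.4, 0], 10.5, 171]
    - [[-2.4, -7.0, 0], 10.5, 171]
    - [[-3.0, -8.6, 0], 10.5, 171]
    - [[-3.5, -10.2, 0], 10.5, 171]
    - [[-4.0, -11.7, 0], 10.5, 171]
    - [[-4.4, -12.8, 0], 10.5, 171]
    - [[-4.5, -13.1, 0], 10.5, 171]
  force: 60

```text
clock: 48.45
tool_pos: [0.689, -0.0008, 0.1619]
ee_rot: [0.093, 0.996, -0.0, -0.0]
ft_force: [0.2, 0.4, 0.9]
grip_width: 0.0284
```

Emit:
step_arm:
  motion:
    - [[0, 0, 0], 0, 171]
    - [[0, 0, 0], 0, 171]
    - [[0, 0, 0.3], 0, 171]
    - [[0, 0, 0.6], 0, 171]
    - [[0, 0, 1.0], 0, 171]
    - [[0, 0, 1.0], 0, 171]
    - [[0, 0, 1.0], 0, 171]
    - [[0, 0, 1.0], 0, 171]
    - [[0, 0, 1.0], 0, 171]
    - [[0, 0, 1.0], 0, 171]
  force: 60

```text
clock: 49.45
tool_pos: [0.6885, 0.0031, 0.1327]
ee_rot: [0.091, 0.996, 0.0, 0.0]
ft_force: [-0.3, -0.5, 0.0]
grip_width: 0.0282
```

```bash
python3 go.py .688 .003 .0625 79.5
```

```text
{'clock': 49.45, 'tool_pos': [0.6885, 0.0031, 0.1327], 'ee_rot': [0.0912, 0.9958, 0.0, 0.0004], 'ft_force': [-0.3248, -0.4505, 0.025], 'grip_width': 0.0282, 'joint_pos': [0.0046, 0.4119, 0.3426, 1.5007, 0.0, 0.1871]}
yaw 79.54 tilt [ 0.001  0.    -1.   ]
[6.88e-01 3.00e-03 6.25e-02 7.95e+01] -> [ 0.02 -0.01  2.34] turn 0.0
```

Emit:
step_arm:
  motion:
    - [[0, 0, 0.8], 0, 171]
    - [[0, 0, 1.5], 0, 171]
    - [[0, 0, 2.0], 0, 171]
    - [[0, 0, 2.25], 0, 171]
    - [[0, 0, 2.34], 0, 171]
    - [[0, 0, 2.34], 0, 171]
    - [[0, 0, 2.34], 0, 255]
    - [[0, 0, 2.34], 0, 255]
    - [[0, 0, 2.34], 0, 255]
    - [[0, 0, 2.34], 0, 255]
  force: 60

```text
clock: 50.45
tool_pos: [0.6889, 0.0033, 0.0632]
ee_rot: [0.091, 0.996, 0.0, 0.001]
ft_force: [0.8, 1.7, 5.6]
grip_width: 0.0142
```

Emit:
step_arm:
  motion:
    - [[0, 0, 0], 0, 255]
    - [[0, 0, 0], 0, 255]
    - [[0, 0, -0.1], 0, 255]
    - [[0, 0, -0.3], 0, 255]
    - [[0, 0, -0.7], 0, 255]
    - [[0, 0, -1.3], 0, 255]
    - [[0, 0, -2.2], 0, 255]
    - [[0, 0, -3.0], 0, 255]
    - [[0, 0, -3.3], 0, 255]
    - [[0, 0, -3.3], 0, 255]
  force: 60

```text
clock: 51.45
tool_pos: [0.689, 0.0031, 0.1629]
ee_rot: [0.091, 0.996, 0.0, 0.001]
ft_force: [0.3, -0.1, -2.3]
grip_width: 0.0146
```

```bash
python3 go.py .553 .329 .16 90
```

```text
{'clock': 51.45, 'tool_pos': [0.689, 0.0031, 0.1629], 'ee_rot': [0.0911, 0.9958, 0.0001, 0.0014], 'ft_force': [0.3283, -0.1007, -2.2927], 'grip_width': 0.0146, 'joint_pos': [0.0046, 0.4132, 0.4023, 1.5572, -0.0, 0.1871]}
yaw 79.54 tilt [ 0.003 -0.    -1.   ]
[ 0.553  0.329  0.16  90.   ] -> [6.43 9.86 0.08] turn -10.5
```

Emit:
step_arm:
  motion:
    - [[0.4, 0.6, 0], -4, 255]
    - [[1.1, 1.7, 0], -8, 255]
    - [[2.0, 3.0, 0], -10.5, 255]
    - [[2.9, 4.4, 0], -10.5, 255]
    - [[3.8, 5.8, 0], -10.5, 255]
    - [[4.7, 7.2, 0], -10.5, 255]
    - [[5.5, 8.5, 0], -10.5, 255]
    - [[6.1, 9.4, 0], -10.5, 255]
    - [[6.43, 9.86, 0], -10.5, 255]
    - [[6.43, 9.86, 0], -10.5, 255]
  force: 60

```text
clock: 52.45
tool_pos: [0.551, 0.3306, 0.1597]
ee_rot: [-0.002, 1.0, -0.0, -0.001]
ft_force: [0.1, -0.3, -1.0]
grip_width: 0.0144
```

```bash
python3 go.py .553 .329 .0565 90
```

```text
{'clock': 52.45, 'tool_pos': [0.551, 0.3306, 0.1597], 'ee_rot': [-0.0017, 1.0, -0.0004, -0.0008], 'ft_force': [0.0964, -0.304, -1.0233], 'grip_width': 0.0144, 'joint_pos': [0.5403, 0.2981, 0.2488, 1.5233, 0.0001, 0.5369]}
yaw 90.2 tilt [-0.002 -0.001 -1.   ]
[5.53e-01 3.29e-01 5.65e-02 9.00e+01] -> [-0.07 -0.05  3.44] turn 0.2
```

Emit:
step_arm:
  motion:
    - [[0, 0, 1.0], 0, 255]
    - [[0, 0, 2.0], 0, 255]
    - [[0, 0, 2.8], 0, 255]
    - [[0, 0, 3.3], 0, 255]
    - [[0, 0, 3.47], 0, 255]
    - [[0, 0, 3.47], 0, 255]
    - [[0, 0, 3.47], 0, 171]
    - [[0, 0, 3.47], 0, 171]
    - [[0, 0, 3.47], 0, 171]
    - [[0, 0, 3.47], 0, 171]
  force: 60

```text
clock: 53.45
tool_pos: [0.5525, 0.3291, 0.0573]
ee_rot: [-0.0, 1.0, 0.0, 0.0]
ft_force: [1.1, -0.5, 0.1]
grip_width: 0.0284
```

Emit:
step_arm:
  motion:
    - [[0, 0, -0.3], 0, 171]
    - [[0, 0, -1.0], 0, 171]
    - [[0, 0, -2.2], 0, 171]
    - [[0, 0, -3.5], 0, 171]
    - [[0, 0, -3.5], 0, 171]
    - [[0, 0, -3.5], 0, 171]
    - [[0, 0, -3.5], 0, 171]
    - [[0, 0, -3.5], 0, 171]
    - [[0, 0, -3.5], 0, 171]
    - [[0, 0, -3.5], 0, 171]
  force: 60

```text
clock: 54.45
tool_pos: [0.5521, 0.329, 0.1613]
ee_rot: [-0.0, 1.0, -0.0, -0.0]
ft_force: [0.5, 0.5, 0.4]
grip_width: 0.0282
```

```bash
python3 go.py .677 -.052 .16 79.5; python3 ribs.py
python3 - <<'E'
from look import *
look(cam("scene"),["bar_0_centre"])
E
```

```text
{'clock': 54.45, 'tool_pos': [0.5521, 0.329, 0.1613], 'ee_rot': [-0.0004, 1.0, -0.0003, -0.0005], 'ft_force': [0.5258, 0.4674, 0.4303], 'grip_width': 0.0282, 'joint_pos': [0.5374, 0.2976, 0.2512, 1.5254, -0.0, 0.5366]}
yaw 90.05 tilt [-0.001 -0.001 -1.   ]
[ 6.77e-01 -5.20e-02  1.60e-01  7.95e+01] -> [ -4.15 -12.7    0.05] turn 10.5
top [ 0.677  -0.052   0.0626] 89 [678. -52.] [16. 44.] 79.9
scene [ 0.6738 -0.0523  0.0592] 84 [675. -50.] [16. 44.] 78.8
bar_0_centre 0.76 [145.0, 166.0, 29.0, 22.0] 337 med [0.536 0.387 0.034] lo [0.513 0.371 0.012] hi [0.587 0.413 0.055]
```

Emit:
step_arm:
  motion:
    - [[-0.3, -0.8, 0], 4, 171]
    - [[-0.75, -2.2, 0], 8, 171]
    - [[-1.25, -3.8, 0], 10.5, 171]
    - [[-1.8, -5.4, 0], 10.5, 171]
    - [[-2.3, -7.0, 0], 10.5, 171]
    - [[-2.8, -8.6, 0], 10.5, 171]
    - [[-3.3, -10.1, 0], 10.5, 171]
    - [[-3.8, -11.5, 0], 10.5, 171]
    - [[-4.1, -12.5, 0], 10.5, 171]
    - [[-4.15, -12.7, 0], 10.5, 171]
  force: 60

```text
clock: 55.65
tool_pos: [0.6776, -0.0554, 0.1614]
ee_rot: [0.093, 0.996, -0.0, -0.0]
ft_force: [-0.5, -0.6, 0.4]
grip_width: 0.0283
```

Emit:
step_arm:
  motion:
    - [[0, 0, 0], 0, 171]
    - [[0, 0, 0], 0, 171]
    - [[0, 0, 0.3], 0, 171]
    - [[0, 0, 0.6], 0, 171]
    - [[0, 0, 1.0], 0, 171]
    - [[0, 0, 1.0], 0, 171]
    - [[0, 0, 1.0], 0, 171]
    - [[0, 0, 1.0], 0, 171]
    - [[0, 0, 1.0], 0, 171]
    - [[0, 0, 1.0], 0, 171]
  force: 60

```text
clock: 56.65
tool_pos: [0.6773, -0.0519, 0.1325]
ee_rot: [0.091, 0.996, 0.0, 0.0]
ft_force: [0.3, 0.0, 0.1]
grip_width: 0.0277
```

```bash
python3 go.py .677 -.052 .0625 79.5
```

```text
{'clock': 56.65, 'tool_pos': [0.6773, -0.0519, 0.1325], 'ee_rot': [0.0911, 0.9958, 0.0, 0.0004], 'ft_force': [0.317, 0.0409, 0.0826], 'grip_width': 0.0277, 'joint_pos': [-0.0764, 0.388, 0.3106, 1.4927, 0.0, 0.106]}
yaw 79.55 tilt [ 0.001 -0.    -1.   ]
[ 6.77e-01 -5.20e-02  6.25e-02  7.95e+01] -> [ 0.01 -0.01  2.33] turn 0.0
```

Emit:
step_arm:
  motion:
    - [[0, 0, 0.8], 0, 171]
    - [[0, 0, 1.5], 0, 171]
    - [[0, 0, 2.0], 0, 171]
    - [[0, 0, 2.25], 0, 171]
    - [[0, 0, 2.33], 0, 171]
    - [[0, 0, 2.33], 0, 171]
    - [[0, 0, 2.33], 0, 255]
    - [[0, 0, 2.33], 0, 255]
    - [[0, 0, 2.33], 0, 255]
    - [[0, 0, 2.33], 0, 255]
  force: 60

```text
clock: 57.65
tool_pos: [0.6777, -0.0517, 0.0632]
ee_rot: [0.091, 0.996, 0.0, 0.001]
ft_force: [-0.4, 1.5, 5.9]
grip_width: 0.0146
```

Emit:
step_arm:
  motion:
    - [[0, 0, 0], 0, 255]
    - [[0, 0, 0], 0, 255]
    - [[0, 0, -0.1], 0, 255]
    - [[0, 0, -0.3], 0, 255]
    - [[0, 0, -0.7], 0, 255]
    - [[0, 0, -1.3], 0, 255]
    - [[0, 0, -2.2], 0, 255]
    - [[0, 0, -3.0], 0, 255]
    - [[0, 0, -3.3], 0, 255]
    - [[0, 0, -3.3], 0, 255]
  force: 60

```text
clock: 58.65
tool_pos: [0.6778, -0.0519, 0.1629]
ee_rot: [0.091, 0.996, -0.0, 0.001]
ft_force: [-0.2, 1.0, -2.0]
grip_width: 0.0147
```

```bash
python3 go.py .553 .262 .16 90
```

```text
{'clock': 58.65, 'tool_pos': [0.6778, -0.0519, 0.1629], 'ee_rot': [0.0911, 0.9958, -0.0, 0.0014], 'ft_force': [-0.2399, 0.9797, -2.0382], 'grip_width': 0.0147, 'joint_pos': [-0.0764, 0.3887, 0.3702, 1.5495, -0.0001, 0.1061]}
yaw 79.54 tilt [ 0.003 -0.    -1.   ]
[ 0.553  0.262  0.16  90.   ] -> [5.99 9.54 0.08] turn -10.5
```

Emit:
step_arm:
  motion:
    - [[0.4, 0.6, 0], -4, 255]
    - [[1.1, 1.7, 0], -8, 255]
    - [[1.9, 3.0, 0], -10.5, 255]
    - [[2.7, 4.3, 0], -10.5, 255]
    - [[3.5, 5.6, 0], -10.5, 255]
    - [[4.3, 6.9, 0], -10.5, 255]
    - [[5.1, 8.2, 0], -10.5, 255]
    - [[5.7, 9.3, 0], -10.5, 255]
    - [[5.95, 9.7, 0], -10.5, 255]
    - [[5.95, 9.7, 0], -10.5, 255]
  force: 60

```text
clock: 59.65
tool_pos: [0.5532, 0.2682, 0.1597]
ee_rot: [-0.002, 1.0, -0.0, -0.001]
ft_force: [0.4, -0.8, -1.7]
grip_width: 0.0144
```

```bash
python3 go.py .553 .266 .0565 90
```

```text
{'clock': 59.65, 'tool_pos': [0.5532, 0.2682, 0.1597], 'ee_rot': [-0.0018, 1.0, -0.0004, -0.0009], 'ft_force': [0.3867, -0.8041, -1.6663], 'grip_width': 0.0144, 'joint_pos': [0.4514, 0.2295, 0.1655, 1.5088, 0.0001, 0.4478]}
yaw 90.2 tilt [-0.002 -0.001 -1.   ]
[5.53e-01 2.66e-01 5.65e-02 9.00e+01] -> [ 0.   -0.07  3.44] turn 0.2
```

Emit:
step_arm:
  motion:
    - [[0, 0, 1.0], 0, 255]
    - [[0, 0, 2.0], 0, 255]
    - [[0, 0, 2.8], 0, 255]
    - [[0, 0, 3.3], 0, 255]
    - [[0, 0, 3.47], 0, 255]
    - [[0, 0, 3.47], 0, 255]
    - [[0, 0, 3.47], 0, 171]
    - [[0, 0, 3.47], 0, 171]
    - [[0, 0, 3.47], 0, 171]
    - [[0, 0, 3.47], 0, 171]
  force: 60

```text
clock: 60.65
tool_pos: [0.5546, 0.2668, 0.0573]
ee_rot: [-0.0, 1.0, 0.0, 0.0]
ft_force: [0.5, -0.4, 0.1]
grip_width: 0.0277
```

Emit:
step_arm:
  motion:
    - [[0, 0, -0.3], 0, 171]
    - [[0, 0, -1.0], 0, 171]
    - [[0, 0, -2.2], 0, 171]
    - [[0, 0, -3.5], 0, 171]
    - [[0, 0, -5.0], 0, 171]
    - [[0.7, 0, -5.0], 0, 171]
    - [[2.0, 0, -5.0], 0, 171]
    - [[3.5, 0, -5.0], 0, 171]
    - [[5.0, 0, -5.0], 0, 171]
    - [[5.0, 0, -5.0], 0, 171]
  force: 60

```text
clock: 61.65
tool_pos: [0.4005, 0.2663, 0.2085]
ee_rot: [-0.001, 1.0, 0.0, 0.0]
ft_force: [1.9, 0.5, 1.4]
grip_width: 0.0278
```

```bash
python3 go.py .4 .26 .2 90; python3 jaw.py
python3 - <<'E'
from look import *
a=cam("top"); b=cam("scene"); look(b,["nozzle_centre","bar_0_centre","timer","marker","mat"]); look(a,["timer","marker"],1)
cv2.imwrite("pics/y.png",np.vstack([cv2.resize(a["img"][90:310,70:430],(490,300)),cv2.resize(b["img"][110:350,70:410],(490,300))]))
E
```

```text
{'clock': 61.65, 'tool_pos': [0.4005, 0.2663, 0.2085], 'ee_rot': [-0.0014, 1.0, 0.0004, 0.0001], 'ft_force': [1.9154, 0.4557, 1.3552], 'grip_width': 0.0278, 'joint_pos': [0.5866, -0.0896, -0.0775, 1.5823, 0.0005, 0.5837]}
yaw 90.17 tilt [ 0.     0.001 -1.   ]
[ 0.4   0.26  0.2  90.  ] -> [ 0.02 -0.21  0.28] turn 0.2
start blue starts 101.00000000000007 dark min at 61.00000000000004
now blue starts 20.0 dark min at 37.50000000000002
nozzle_centre 0.69 [351.0, 296.0, 23.0, 27.0] 470 med [ 0.49  -0.341  0.026] lo [ 0.478 -0.359  0.007] hi [ 0.509 -0.317  0.056]
bar_0_centre 0.91 [145.0, 166.0, 28.0, 25.0] 345 med [0.539 0.388 0.034] lo [0.513 0.372 0.01 ] hi [0.589 0.412 0.055]
timer 0.83 [304.0, 183.0, 30.0, 14.0] 349 med [ 0.792 -0.045  0.018] lo [ 0.761 -0.076  0.003] hi [ 0.829 -0.007  0.021]
marker 0.69 [346.0, 215.0, 48.0, 17.0] 289 med [ 0.749 -0.209  0.013] lo [ 0.732 -0.265  0.   ] hi [ 0.766 -0.134  0.018]
mat 0.67 [349.0, 303.0, 71.0, 58.0] 2827 med [ 0.492 -0.341  0.004] lo [ 0.433 -0.404 -0.001] hi [ 0.571 -0.266  0.006]
mat 0.29 [351.0, 296.0, 25.0, 25.0] 465 med [ 0.49  -0.341  0.026] lo [ 0.478 -0.359  0.006] hi [ 0.512 -0.318  0.056]
marker 0.74 [317.0, 166.0, 48.0, 15.0] 302 med [ 0.751 -0.199  0.016] lo [ 0.732 -0.263 -0.002] hi [ 0.771 -0.132  0.021]
```

View pics/y.png

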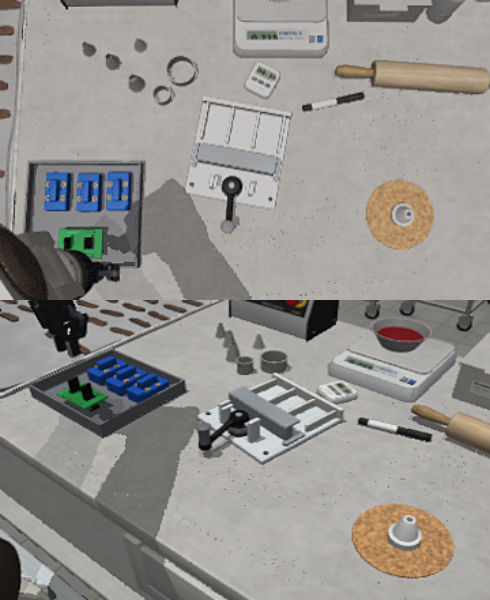

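All three bars and the cover lie in the tray, and the nozzle stands upright on the mat. The holder is empty, and the timer and marker have not moved.

```bash
python3 -c "
from workcell import env
print(env.finish_job())"
```

```text
the job is handed in; nothing more can be done
None
```

The holder is stripped and the job is handed in at about 62 s. I worked in the order asked:

1. **Nozzle:** it stands upright on the cork mat, close to its centre.
2. **Cover:** I squeezed the tabs, lifted it straight up and laid it flat in the wash tray.
3. **Clamp:** it took four lever strokes, lifting the lever back over its serrations between them. In the last stroke the push on the knob rose from about 3 N to 8 N, which I read as the end stop.
4. **Bars:** all three bays held a bar, and all three are now in the tray.

**Last checks:**
- The final pictures show the cover and three bars in the tray, and an empty holder. The nozzle is upright on the mat, and the gripper is clear of everything.
- The timer and marker are within the few millimetres of scatter in the detections of where they started.
- The jaw's front edge moved back about 23.5 mm in the top camera. At 5.5 mm per rad that is about 4.3 rad, against the 4.0 needed, but the picture is only good to about 2 mm, roughly 0.35 rad. The force rise at the end is the stronger evidence that the clamp is fully open.

No check failed. The scene camera reads a few millimetres nearer the robot than the top camera, so I took the bar positions from the top camera. I saw no sign of the nozzle being knocked or of the grip slackening. In the squeeze on the cover the tips stopped about 3 mm higher than commanded, with about 9 N on the tool. That is well under the 40 N limit, and the cover came off cleanly.

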